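# Make up the marking-out and the fitting kit

### The job

Make up the two kit trays from the tools laid out on the bench: the steel blank, the marker and the centre punch go into the marking-out tray (blue floor), the red-handled pliers and the shorter of the two spanners into the fitting tray (yellow floor). Lay each one flat in the cut-out made for it, down on the coloured floor, with the pliers' jaws in the narrow end of theirs; leave the black pliers and the long spanner where they lie.

Things in the scene. Friction and masses are not known exactly. Their poses are not given: they have to be found in the camera images.
- marking_tray: marking-out tray: grey steel, dark foam, 3 straight cut-outs with blue floor. Fixed; 204 (x) x 244 (y) mm, rim 20 high; foam top at 18, floor 10 above bench. Origin: centre of underside, z up. Cut-outs along y, centred at y=0: blank x=-54 (36 wide, 101 long), marker x=0 (33, 151), punch x=+54 (28, 134). Finger groove, as deep, y -25..+25, x -92..+92 crosses them all
- fitting_tray: fitting tray: like the other (sizes, heights, origin, groove x -88..+92) but yellow floor, 2 shaped cut-outs. Spanner: centre x=-42, y=0, 206 long in y, 46 wide at -y end, 32 middle, 40 at +y end; fits either way round. Pliers: centre line x=+36; 38 wide from y=-110 to -38 (jaws), 58 to y=-12, 70 to y=+90; the pliers' origin belongs at x=+36, y=-10, axes parallel to the tray's. All mm
- steel_blank: steel blank: plain bright bar of 20 x 85 x 12 mm, 0.12 kg. Origin: centre of the underside; y runs along its length, z is up.
- marker: felt marker, red cap and white barrel, 135 mm long, 16 mm high, 17 mm across at the thickest, 12 to 16 mm at mid-length, 12 g; flat underneath, it does not roll by itself. Origin: centre of the underside; y runs along its length, z is up.
- punch_mid (a point): centre punch: round grey steel bar 12 mm across, 118 mm long, 60 g; it can roll. This point is at mid-length on its axis, 6 mm above what it lies on; y runs along its length, the pointed end towards -y.
- red_pliers: pliers with red handles, 55 x 185 x 14 mm, 0.19 kg. Origin: centre of underside, z up, y along the length: jaw tips at y=-92 mm, handle ends at y=+92. Width 22 mm or less over the jaws (y=-92 to -28), 40 at y=0, 44 at y=+10, 54 at y=+40. They balance at y=+10, which in the tray is the middle of the finger groove.
- short_spanner: the shorter spanner, bright steel, 31 x 190 x 6 mm, 0.11 kg; shank 15 mm wide and 6 mm thick at the middle; open end (30 mm wide) towards -y, ring end (24 mm) towards +y. Origin: centre of the underside; y runs along its length, z is up.
- black_pliers: pliers with black handles, 55 x 185 x 14 mm, origin and axes as for the red ones; not wanted, stays where it lies.
- long_spanner: the longer spanner, bright steel, 37 x 220 x 6 mm, too long for the cut-out; not wanted, stays where it lies. Origin: centre of the underside; y runs along its length, z is up.

How it is judged:
By the outcome, as a careful person would: the job done as asked, in the order asked, and still so for the second after the job is handed in, with the robot touching nothing.
It also fails if it takes over 115 s, if anything falls off the work surface, if the arm or the gripper's body presses on something with over 40 N, if the wrist force passes 120 N, or if a joint passes its speed limit or range.

### The arm

A 7-joint arm with a two-finger parallel gripper is mounted at the origin on a cart in front of the work surface, level with it; the furniture and walls round the work are solid. World frame = base frame: x ahead of the robot, y to its left, z up, the work surface at z = 0. Lengths are in m, angles in degrees, forces in N, time in s.
With the tool pointing down it reaches from about 0.425 to 0.875 m from the base axis. Payload 4.7 kg.
Tool frame: the origin (TCP) lies on the front face of the gripper's body, between the roots of the fingers; the fingertips stand 70 mm ahead of it and the grasp point (between the pads) lies 51 mm ahead of it; z points along the fingers, y is the direction in which the jaws open and shut (so a half turn about z gives the same grasp; the last joint's range is limited). The gripper opens to 87 mm and grips with 3 to 60 N. Pads are 19 mm wide; open, the fingers measure 117 mm over their backs; the gripper's body (75 mm by 190 mm) begins 51 mm behind the grasp point.
Start: joints at [72.829, 18.392, -4.016, 83.108, 1.295, 78.541, -3.26], TCP at [0.201, -0.618, 0.292] pointing down, gripper open.
Joint ranges: [-163.93, 163.93], [-17.29, 119.83], [-79.2, 71.16], [3.27, 140.29], [-89.18, 269.18], [5.43, 117.66], [-154.24, 154.24]. Speed limits (degrees/s): [147.25, 147.25, 180, 180, 180, 180, 180].

### API

Orientations are given as [roll, pitch, yaw] about the fixed x, y, z axes, in that order (R = Rz(yaw) Ry(pitch) Rx(roll)).
In Python, from cell import env gives the robot as it stands.
- The arm moves only by the tool drive_tool, never from a script. Its argument "commands" is a list of rows, each a list of 7 numbers: the shift along the tool's x, y, z in cm, then the turn, a rotation vector about the tool's x, y, z in degrees, then the opening, from 0 (shut) to 1 (fully open). In form: [[tx, ty, tz, rx, ry, rz, hand], ...]. A call has 1 to 20 rows; each row shifts and turns the commanded pose from where the row before left it, along the tool's axes as they then stand; what a row does not reach is not made up. A row lasts 1/12 s, in which the tool goes at most 41.7 mm and 7.16 degrees, less where a joint would pass 70% of its speed; a pose out of reach is approached as far as the arm can. A call is refused whole if a number of a shift passes 4.17 or a number of a turn 7.16, either way. A call with a gripper value outside its range is refused whole. The fingers move at their own pace and stop on an object; "force" is the grip in N (left out, the last holds). Time passes only in rows, so rows that do not move let the fingers close. It gives the time, the measured TCP pose, the force and the opening at its end, in the units of the state.
- env.get_obs(): the state, without advancing time (a new reading comes with each control period).
- env.read_camera(name): name is "scene" or "side" or "wrist"; returns a dict with "img" (420x560x3 uint8, blue, green, red), "mtx" (3x3 intrinsics, pixels), "pose" (4x4, takes a point from camera to world coordinates). Camera axes: x right, y down, z forward; pixel columns grow to the right and rows downward; lengths in m; the calibration is good to about 2 mm. A picture is of the moment at which its call begins. There is no depth.
- env.sign_off(): hands the job in, once; it reports no verdict.
The state is a dict: "time_s": time; "qpos": joint angles; "joint_velocities": joint speeds; "effort": joint torques, N m; "tool_pos": TCP position; "tool_rot": TCP orientation; "force": force on the tool from outside, world axes, zero at the start; "wrist_torque": the same for the moment, N m; "grip_width": finger opening in m.
Only numpy, scipy, OpenCV 4.12 (cv2) and the standard library are available. Lean on these libraries where they do the work, as an engineer would, in place of code of your own. Each camera call takes 0.05 s, during which the arm holds its last target.

## Working session

There is one attempt and no reset: what is moved stays moved. The work goes in short steps, Python scripts to look and compute and a tool call to move; the robot and the scene stay as the last step left them, time stands still between calls to the robot, and variables do not carry over. Pictures are saved under pics/ and viewed, and the job is handed in when it is done.

Besides the shell and the picture viewer there is one more tool, called after "Request:" as name(argument=value, ...), one argument or row to a line, values as JSON. drive_tool: Moves the arm, as the interface text tells. Its arguments: {"type":"object","properties":{"commands":{"type":"array"},"force":{"type":"number"}},"required":["commands"]}

```bash
ls; mkdir -p pics
python3 - <<'E'
from cell import env
import cv2
o=env.get_obs(); print(o)
for n in ["scene","side","wrist"]:
    c=env.read_camera(n); cv2.imwrite(f"pics/{n}0.png",c["img"]); print(n,c["mtx"].round(1).tolist(),c["pose"].round(3).tolist())
E
```

```text
pics
{'time_s': 0.0, 'qpos': array([72.82788647, 18.44008295, -4.01481013, 83.17660888,  1.29634238,
       78.5410483 , -3.25970899]), 'joint_velocities': array([ 0.04860069, -0.02678217,  0.13870919, -0.0735983 ,  0.03417405,
       -0.08400178, -0.03291065]), 'effort': array([ 1.05340557e-04, -4.91294754e+01, -4.03674496e-01, -3.12539327e+01,
       -6.38073147e-02,  4.36451565e-02,  1.62130386e-04]), 'tool_pos': array([ 0.2004552 , -0.61786284,  0.29113475]), 'tool_rot': array([-1.79887578e+02,  7.39353988e-03,  1.79817827e+01]), 'force': array([-0.53633122,  0.4216092 ,  0.31178896]), 'wrist_torque': array([ 0.06417   , -0.04091971,  0.00401624]), 'grip_width': 0.08709559630577499}
scene [[505.1, 0.0, 276.6], [0.0, 505.1, 207.5], [0.0, 0.0, 1.0]] [[0.682, -0.322, 0.657, -0.422], [-0.731, -0.299, 0.613, -0.913], [-0.001, -0.898, -0.439, 0.688], [0.0, 0.0, 0.0, 1.0]]
side [[536.0, 0.0, 281.4], [0.0, 536.0, 212.8], [0.0, 0.0, 1.0]] [[-0.949, -0.169, 0.266, 0.146], [-0.315, 0.519, -0.795, 1.133], [-0.004, -0.838, -0.545, 0.843], [0.0, 0.0, 0.0, 1.0]]
wrist [[338.4, 0.0, 276.2], [0.0, 338.4, 207.8], [0.0, 0.0, 1.0]] [[0.308, -0.923, -0.23, 0.262], [-0.951, -0.299, -0.072, -0.598], [-0.002, 0.241, -0.971, 0.384], [0.0, 0.0, 0.0, 1.0]]
```

View pics/scene0.png

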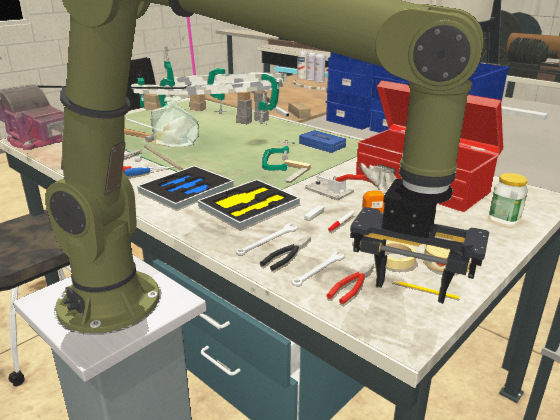

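View pics/side0.png

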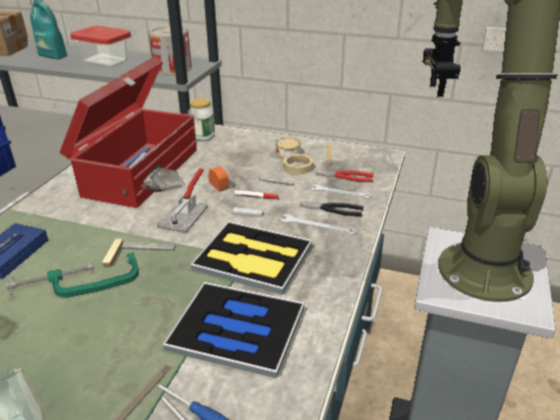

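View pics/wrist0.png

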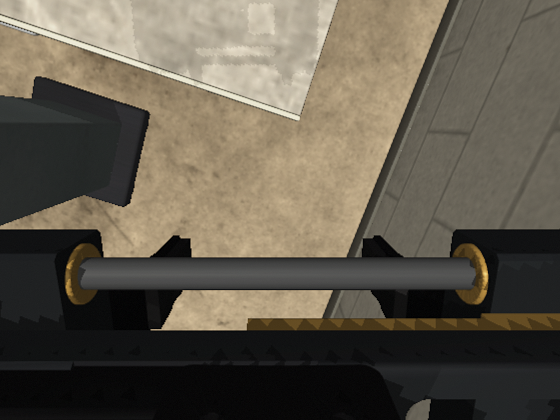

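```bash
cat > h.py <<'E'
import numpy as np, cv2
from cell import env
def ray(c,u,v,z=0.0):
    K=c["mtx"];P=c["pose"]
    d=P[:3,:3]@np.linalg.inv(K)@np.array([u,v,1.0]); o=P[:3,3]
    return o+d*(z-o[2])/d[2]
def proj(c,p):
    P=c["pose"]; q=P[:3,:3].T@(np.asarray(p)-P[:3,3]); q=c["mtx"]@q; return q[:2]/q[2]
def top(c,x0,x1,y0,y1,z,s):
    """rectified overhead view: s px per m; col = (y1-y)*s, row=(x1-x)*s"""
    w=int((y1-y0)*s);h=int((x1-x0)*s)
    pts=[(x1,y1),(x1,y0),(x0,y0),(x0,y1)]
    src=np.float32([proj(c,[a,b,z]) for a,b in pts]); dst=np.float32([(0,0),(w,0),(w,h),(0,h)])
    return cv2.warpPerspective(c["img"],cv2.getPerspectiveTransform(src,dst),(w,h),flags=cv2.INTER_CUBIC)
E
python3 - <<'E'
from h import *
c=env.read_camera("side")
for p in [(283,218),(355,232),(248,224),(312,252),(192,284),(304,299),(335,176),(374,176),(400,150)]: print(p,ray(c,*p).round(3))
cv2.imwrite("pics/side1.png",cv2.resize(c["img"][120:380,160:420],None,fx=2.3,fy=2.3,interpolation=cv2.INTER_CUBIC))
np.save("side0.npy",c["img"])
E
```

```text
(283, 218) [ 0.545 -0.071  0.   ]
(355, 232) [ 0.336 -0.066  0.   ]
(248, 224) [ 0.628 -0.012  0.   ]
(312, 252) [0.423 0.057 0.   ]
(192, 284) [ 0.663  0.268 -0.   ]
(304, 299) [0.393 0.236 0.   ]
(335, 176) [ 0.462 -0.355  0.   ]
(374, 176) [ 0.342 -0.393  0.   ]
(400, 150) [ 0.289 -0.607  0.   ]
```

View pics/side1.png

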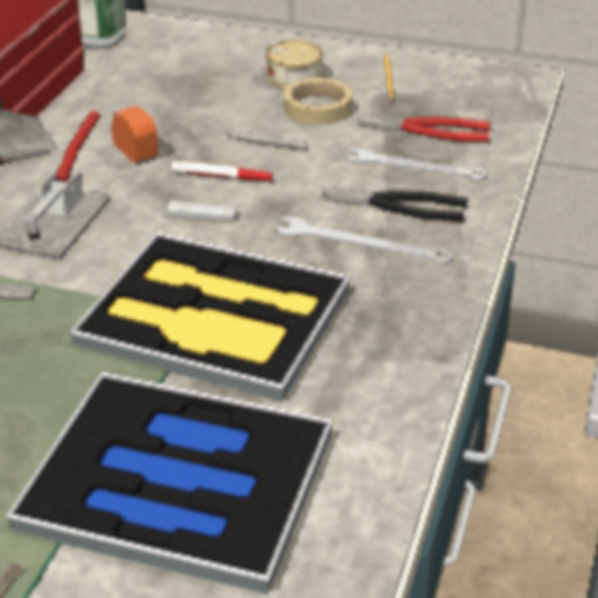

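Request:
drive_tool(
  commands=[
    [2.45, -2.7, -0.33, 0, 0, 0, 1],
    [2.45, -2.7, -0.33, 0, 0, 0, 1],
    [2.45, -2.7, -0.33, 0, 0, 0, 1],
    [2.45, -2.7, -0.33, 0, 0, 0, 1],
    [2.45, -2.7, -0.33, 0, 0, 0, 1],
    [2.45, -2.7, -0.33, 0, 0, 0, 1],
    [2.45, -2.7, -0.33, 0, 0, 0, 1],
    [2.45, -2.7, -0.33, 0, 0, 0, 1],
    [2.45, -2.7, -0.33, 0, 0, 0, 1],
    [2.45, -2.7, -0.33, 0, 0, 0, 1],
    [2.45, -2.7, -0.33, 0, 0, 0, 1],
    [2.45, -2.7, -0.33, 0, 0, 0, 1],
    [0, 0, 0, 0, 0, 6, 1],
    [0, 0, 0, 0, 0, 6, 1],
    [0, 0, 0, 0, 0, 6, 1],
    [0, 0, 0, 0, 0, 0, 1],
    [0, 0, 0, 0, 0, 0, 1],
  ],
  force=20,
)

```text
time_s: 1.62
tool_pos: [0.3801, -0.2193, 0.3318]
tool_rot: [180.0, 0.0, 0.1]
force: [-0.8, 0.3, 0.2]
grip_width: 0.0867
```

Run:
```python
from h import *
c=env.read_camera("wrist"); cv2.imwrite("pics/w1.png",c["img"]); np.savez("w1.npz",**c)
print(c["pose"].round(4).tolist()); o=env.get_obs(); print(o["tool_pos"],o["tool_rot"],o["qpos"])
```

```text
[[0.0016, -0.9705, -0.2411, 0.4451], [-1.0, -0.0017, -0.0001, -0.2189], [-0.0003, 0.2411, -0.9705, 0.4244], [0.0, 0.0, 0.0, 1.0]]
[ 0.38010151 -0.21941346  0.33177597] [1.79997842e+02 8.01537942e-03 1.29319095e-01] [ 54.57984713  -8.25603149 -25.0636393  106.73868256  -3.52736164
  80.77231268 -59.55949214]
```

View pics/w1.png

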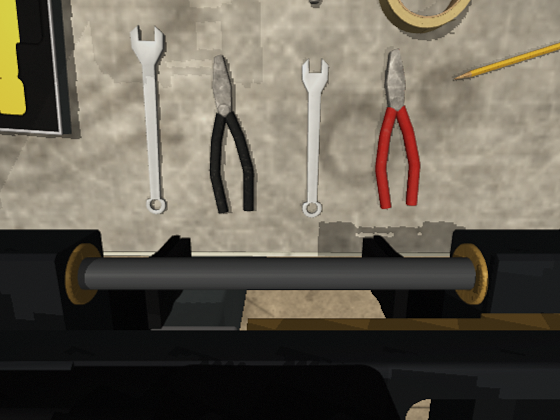

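Request:
drive_tool(
  commands=[
    [2.8, -2.4, 0, 0, 0, 0, 1],
    [2.8, -2.4, 0, 0, 0, 0, 1],
    [2.8, -2.4, 0, 0, 0, 0, 1],
    [2.8, -2.4, 0, 0, 0, 0, 1],
    [2.8, -2.4, 0, 0, 0, 0, 1],
    [0, 0, 0, 0, 0, 0, 1],
    [0, 0, 0, 0, 0, 0, 1],
  ],
)

```text
time_s: 2.25
tool_pos: [0.5212, -0.0974, 0.3313]
tool_rot: [-179.9, 0.0, 0.3]
force: [-0.2, -0.6, -0.3]
grip_width: 0.0872
```

Run:
```python
from h import *
c=env.read_camera("wrist"); cv2.imwrite("pics/w2.png",c["img"]); np.savez("w2.npz",**c)
```

```text
(no output)
```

View pics/w2.png

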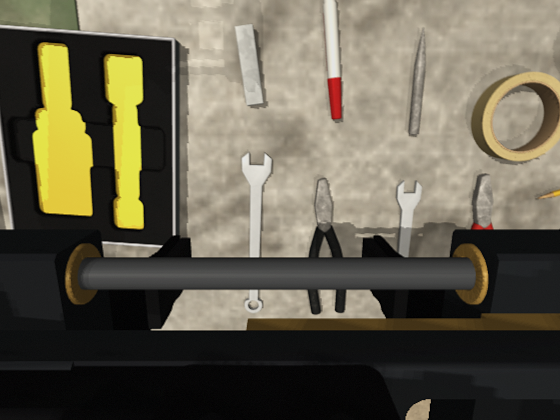

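Request:
drive_tool(
  commands=[
    [-1.0, -4.0, 0, 0, 0, 0, 1],
    [-1.0, -4.0, 0, 0, 0, 0, 1],
    [-1.0, -4.0, 0, 0, 0, 0, 1],
    [-1.0, -4.0, 0, 0, 0, 0, 1],
    [-1.0, -4.0, 0, 0, 0, 0, 1],
    [-1.0, -4.0, 0, 0, 0, 0, 1],
    [-1.0, -4.0, 0, 0, 0, 0, 1],
    [0, 0, 0, 0, 0, 0, 1],
    [0, 0, 0, 0, 0, 0, 1],
  ],
)

```text
time_s: 3.05
tool_pos: [0.4495, 0.1816, 0.3321]
tool_rot: [179.9, -0.1, 0.2]
force: [0.9, -1.0, 0.4]
grip_width: 0.0867
```

Run:
```python
from h import *
c=env.read_camera("wrist"); cv2.imwrite("pics/w3.png",c["img"]); np.savez("w3.npz",**c)
```

```text
(no output)
```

View pics/w3.png

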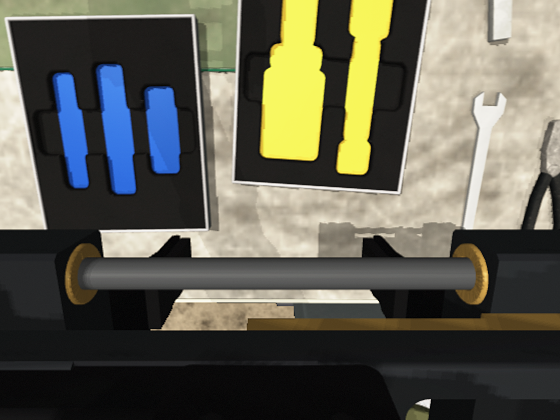

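```bash
cat > m.py <<'E'
from h import *
from scipy.optimize import least_squares
w1,w2,w3=[dict(np.load(f"w{i}.npz")) for i in (1,2,3)]
def blob(c,mask,z,n=1,rows=225,minA=60):
    m=mask.astype(np.uint8)*255; m[rows:]=0
    cs,_=cv2.findContours(m,cv2.RETR_EXTERNAL,cv2.CHAIN_APPROX_NONE); out=[]
    for k in cs:
        if cv2.contourArea(k)<minA: continue
        P=np.array([ray(c,u,v,z)[:2] for u,v in k[:,0,:]],np.float32)
        (cx,cy),(a,b),t=cv2.minAreaRect(P*1000)
        if a>b: L,W,ang=a,b,t
        else: L,W,ang=b,a,t+90
        ang=(ang+90)%180-90
        print("px",k[:,0,:].min(0),k[:,0,:].max(0),"ctr %.1f %.1f mm L %.1f W %.1f ang %.2f"%(cx,cy,L,W,ang))
        out.append((cx,cy,L,W,ang))
    return out
hsv=lambda c:cv2.cvtColor(c["img"],cv2.COLOR_BGR2HSV)
E
python3 - <<'E'
from m import *
h=hsv(w3); print("blue"); blob(w3,(h[...,0]>100)&(h[...,0]<125)&(h[...,1]>120)&(h[...,2]>90),.010)
print("yellow w3"); blob(w3,(h[...,0]>22)&(h[...,0]<35)&(h[...,1]>120)&(h[...,2]>120),.010)
h=hsv(w2); print("yellow w2"); blob(w2,(h[...,0]>22)&(h[...,0]<35)&(h[...,1]>120)&(h[...,2]>120),.010)
for n,c,p in [("mTL",w3,(8,18)),("mTR",w3,(193,15)),("mBR",w3,(208,230)),("fTR",w2,(176,40)),("fBR",w2,(173,243)),("fBL3",w3,(233,183)),("fBR3",w3,(400,193))]:
    print(n,(ray(c,*p,.02)*1000).round(1))
print("punch ends", ray(w2,422,29,.006).round(4), ray(w2,413,134,.006).round(4))
print("blank corners",[ (ray(w2,*p,.012)*1000).round(1)[:2].tolist() for p in [(236,27),(253,25),(263,103),(248,106)]])
print("marker cap end", ray(w2,337,119,.008).round(4), "top", ray(w2,331,1,.008).round(4))
# red pliers w1
print("red tip",ray(w1,395,50,.007),"h1",ray(w1,385,208,.007),"h2",ray(w1,413,206,.007))
print("black tip",ray(w1,219,56,.007),"h1",ray(w1,224,212,.007),"h2",ray(w1,249,210,.007))
print("short", ray(w1,309,60,.003),ray(w1,325,62,.003),ray(w1,312,217,.003))
print("long", ray(w1,136,28,.003),ray(w1,160,28,.003),ray(w1,157,214,.003))
E
```

```text
blue
px [145  87] [180 173] ctr 505.7 317.0 mm L 100.5 W 37.5 ang 0.90
px [53 73] [ 88 187] ctr 504.2 425.1 mm L 133.1 W 29.4 ang 0.91
px [96 64] [135 193] ctr 505.4 371.1 mm L 150.4 W 34.4 ang 0.84
yellow w3
px [337   0] [392 174] ctr 551.7 83.2 mm L 193.7 W 45.3 ang -3.88
px [260   0] [325 160] ctr 560.5 161.6 mm L 175.1 W 71.4 ang -3.55
yellow w2
px [105  54] [143 224] ctr 560.1 86.3 mm L 201.6 W 42.6 ang -4.76
px [32 43] [ 92 215] ctr 573.1 161.2 mm L 200.3 W 70.7 ang -3.65
mTL [624.9 472.   20. ]
mTR [628.5 271.8  20. ]
mBR [385.4 266.7  20. ]
fTR [674.4  14.1  20. ]
fBR [439.   33.5  20. ]
fBL3 [445.  233.7  20. ]
fBR3 [433.2  30.4  20. ]
punch ends [ 0.6901 -0.2594  0.006 ] [ 0.5748 -0.2611  0.006 ]
blank corners [[689.6, -51.0], [691.7, -69.9], [609.3, -80.6], [605.8, -63.1]]
marker cap end [ 0.5918 -0.1683  0.008 ] top [ 0.7171 -0.1556  0.008 ]
red tip [ 0.52679723 -0.35398792  0.007     ] h1 [ 0.34133749 -0.35728329  0.007     ] h2 [ 0.34401431 -0.39261171  0.007     ]
black tip [ 0.52014324 -0.15326444  0.007     ] h1 [ 0.33572918 -0.15243046  0.007     ] h2 [ 0.33841611 -0.18435526  0.007     ]
short [ 0.51673432 -0.25665906  0.003     ] [ 0.51460889 -0.27525882  0.003     ] [ 0.32819966 -0.26525454  0.003     ]
long [ 0.55014602 -0.05967901  0.003     ] [ 0.55018856 -0.08689201  0.003     ] [ 0.33186697 -0.06531184  0.003     ]
```

Run:
```python
from m import *
a=w2["img"][0:150,220:450]; b=w1["img"][40:230,120:430]
cv2.imwrite("pics/c1.png",cv2.resize(a,None,fx=3.4,fy=3.4,interpolation=cv2.INTER_CUBIC))
cv2.imwrite("pics/c2.png",cv2.resize(b,None,fx=2.5,fy=2.5,interpolation=cv2.INTER_CUBIC))
```

```text
(no output)
```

View pics/c1.png

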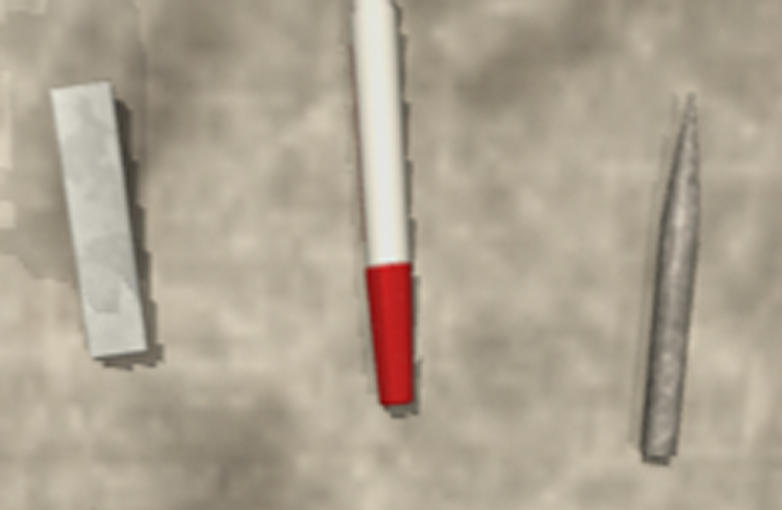

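View pics/c2.png

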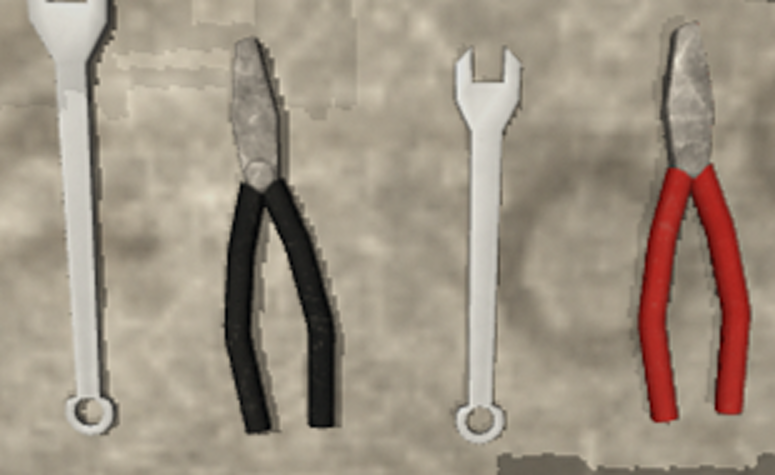

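Run:
```python
from m import *
c=env.read_camera("side")
f=lambda p,z:(ray(c,160+p[0]/2.3,120+p[1]/2.3,z)*1000).round(1)[:2]
print("marker",f((173,167),.008),f((272,177),.008))
print("blank top", f((168,205),.012),f((237,214),.012))
print("mark",[f(p,.02).tolist() for p in [(105,375),(332,420),(268,585),(12,520)]], np.mean([f(p,.02) for p in [(105,375),(332,420),(268,585),(12,520)]],0))
print("fit",[f(p,.02).tolist() for p in [(158,236),(350,272),(285,392),(75,335)]],np.mean([f(p,.02) for p in [(158,236),(350,272),(285,392),(75,335)]],0))
print("shank short y",ray(w1,313.2,134,.003),"punch",f((228,136),.006),f((307,147),.006))
print("red jaw pivot",ray(w1,396.8,107,.01))
o=env.get_obs();print(o["tool_pos"],o["tool_rot"],o["qpos"])
```

```text
marker [ 722.2 -146.6] [ 589.9 -162.9]
blank top [689.9 -52.9] [600.8 -60.2]
mark [[621.5, 275.7], [382.7, 268.0], [377.1, 477.9], [616.0, 480.3]] [499.325 375.475]
fit [[669.5, 25.6], [432.4, 25.4], [438.9, 243.4], [679.6, 226.4]] [555.1 130.2]
shank short y [ 0.43301296 -0.26386748  0.003     ] punch [ 683.3 -250.1] [ 570.8 -254.7]
red jaw pivot [ 0.46438104 -0.36046853  0.01      ]
[0.450787   0.17831288 0.33169804] [ 1.79891376e+02 -1.39005385e-02 -1.67446132e-01] [  30.08891958   -1.72552399  -53.0664321   100.76304784   -1.29229502
   80.30631807 -112.91416373]
```

Run:
```python
from m import *
c=env.read_camera("scene"); np.savez("s1.npz",**c)
cv2.imwrite("pics/s1.png",cv2.resize(c["img"][140:320,120:420],None,fx=2.6,fy=2.6,interpolation=cv2.INTER_CUBIC))
for n,p in dict(blank=[.649,-.066,.012],pt=[.690,-.2594,.006],pe=[.5748,-.2611,.006],fTR=[.6744,.0141,.02],fBR=[.434,.031,.02],fBL=[.445,.2337,.02],cap=[.5918,-.1683,.008],tip=[.5268,-.354,.007],ring=[.3282,-.2653,.003]).items():
    print(n,((proj(c,p)-[120,140])*2.6).round(0))
```

```text
blank [504. 184.]
pt [666. 231.]
pe [605. 270.]
fTR [466. 151.]
fBR [311. 215.]
fBL [201. 158.]
cap [544. 234.]
tip [656. 321.]
ring [450. 375.]
```

View pics/s1.png

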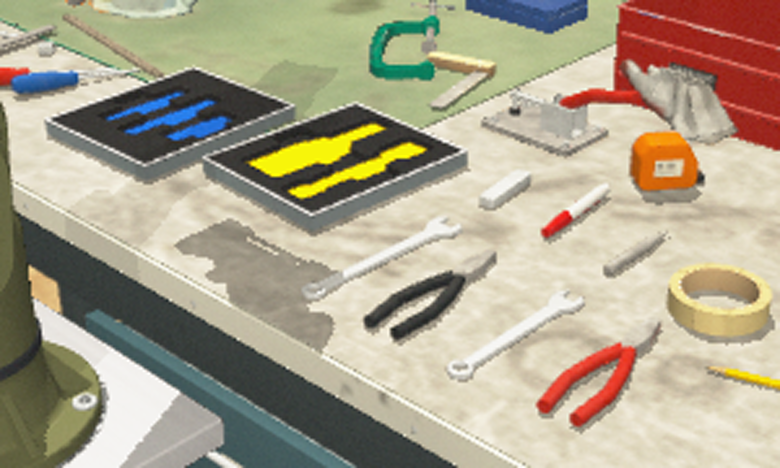

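Request:
drive_tool(
  commands=[
    [1.98, 2.445, 2, 0, 0, 0, 1],
    [1.98, 2.445, 2, 0, 0, 0, 1],
    [1.98, 2.445, 2, 0, 0, 0, 1],
    [1.98, 2.445, 2, 0, 0, 0, 1],
    [1.98, 2.445, 2, 0, 0, 0, 1],
    [1.98, 2.445, 2, 0, 0, 0, 1],
    [1.98, 2.445, 2, 0, 0, 0, 1],
    [1.98, 2.445, 2, 0, 0, 0, 1],
    [1.98, 2.445, 2, 0, 0, 0, 1],
    [1.98, 2.445, 2, 0, 0, 0, 1],
    [0, 0, 0, 0, 0, -4, 0.6],
    [0, 0, 0, 0, 0, -4, 0.6],
    [0, 0, 0, 0, 0, 0, 0.6],
    [0, 0, 0, 0, 0, 0, 0.6],
    [0, 0, 0, 0, 0, 0, 0.6],
  ],
)

```text
time_s: 4.45
tool_pos: [0.6481, -0.0652, 0.1318]
tool_rot: [180.0, 0.0, 7.8]
force: [0.6, 0.2, -0.1]
grip_width: 0.0613
```

```bash
cat > st.py <<'E'
from h import *
import sys
o=env.get_obs(); p=o["tool_pos"]*1000; y=o["tool_rot"][2]
print("t %.2f"%o["time_s"],"pos",p.round(1),"rot",o["tool_rot"].round(2),"F",o["force"].round(1),"w %.1f"%(o["grip_width"]*1000),"q",o["qpos"].round(0))
if len(sys.argv)>1:
    x,yy,z,yw=map(float,sys.argv[1:5]); t=np.radians(y); d=np.array([x,yy,z])-p
    print("need cm tool: x %.2f y %.2f z %.2f rz %.2f"%((d[0]*np.cos(t)+d[1]*np.sin(t))/10,(d[0]*np.sin(t)-d[1]*np.cos(t))/10,-d[2]/10,y-yw))
E
python3 - <<'E'
from m import *
c=env.read_camera("wrist"); cv2.imwrite("pics/w4.png",c["img"])
E
python3 st.py 649.2 -66.2 72 7.8
```

```text
t 4.50 pos [648.2 -64.7 132.1] rot [179.95  -0.     7.86] F [ 0.4  0.5 -0.1] w 57.9 q [ 35.  31. -41.  92.  22.  65. -94.]
need cm tool: x 0.08 y 0.16 z 6.01 rz 0.06
```

View pics/w4.png

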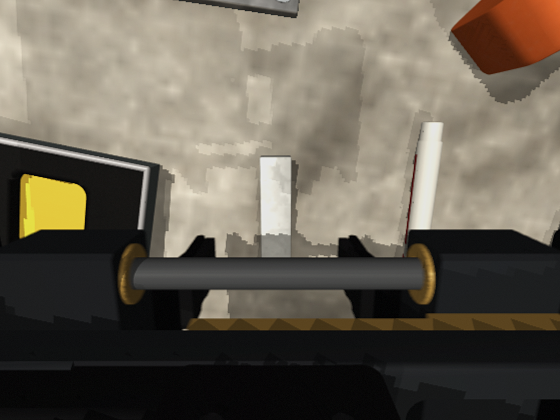

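Request:
drive_tool(
  commands=[
    [0.08, 0.16, 2.4, 0, 0, 0, 0.6],
    [0, 0, 2.0, 0, 0, 0, 0.6],
    [0, 0, 1.1, 0, 0, 0, 0.6],
    [0, 0, 0.4, 0, 0, 0, 0.6],
    [0, 0, 0, 0, 0, 0, 0.4],
    [0, 0, 0, 0, 0, 0, 0],
    [0, 0, 0, 0, 0, 0, 0],
    [0, 0, 0, 0, 0, 0, 0],
    [0, 0, 0, 0, 0, 0, 0],
    [0, 0, 0, 0, 0, 0, 0],
    [0, 0, 0, 0, 0, 0, 0],
    [0, 0, 0, 0, 0, 0, 0],
  ],
  force=25,
)

```text
time_s: 5.5
tool_pos: [0.6497, -0.0654, 0.0735]
tool_rot: [180.0, -0.0, 8.0]
force: [-0.6, 0.1, 3.3]
grip_width: 0.0199
```

```bash
python3 st.py 505.5 317.0 130 0.9
```

```text
t 5.50 pos [649.7 -65.4  73.5] rot [ 1.7998e+02 -5.0000e-02  7.9800e+00] F [-0.6  0.1  3.3] w 19.9 q [ 33.  35. -40.  94.  25.  60. -96.]
need cm tool: x -8.97 y -39.87 z -5.65 rz 7.08
```

Request:
drive_tool(
  commands=[
    [0, 0, -1.5, 0, 0, 0, 0],
    [0, 0, -3.0, 0, 0, 0, 0],
    [-0.815, -3.625, -1.1, 0, 0, 0, 0],
    [-0.815, -3.625, 0, 0, 0, 0, 0],
    [-0.815, -3.625, 0, 0, 0, 0, 0],
    [-0.815, -3.625, 0, 0, 0, 0, 0],
    [-0.815, -3.625, 0, 0, 0, 0, 0],
    [-0.815, -3.625, 0, 0, 0, 0, 0],
    [-0.815, -3.625, 0, 0, 0, 0, 0],
    [-0.815, -3.625, 0, 0, 0, 0, 0],
    [-0.815, -3.625, 0, 0, 0, 0, 0],
    [-0.815, -3.625, 0, 0, 0, 0, 0],
    [-0.815, -3.625, 0, 0, 0, 0, 0],
    [0, 0, 0, 0, 0, 3.5, 0],
    [0, 0, 0, 0, 0, 3.5, 0],
    [0, 0, 0, 0, 0, 0, 0],
    [0, 0, 0, 0, 0, 0, 0],
    [0, 0, 0, 0, 0, 0, 0],
  ],
)

```text
time_s: 7.0
tool_pos: [0.5055, 0.3164, 0.1291]
tool_rot: [180.0, -0.0, 1.0]
force: [-1.0, -0.9, -1.4]
grip_width: 0.0199
```

```bash
python3 st.py 505.5 317.0 82 0.9
python3 - <<'E'
from m import *
c=env.read_camera("wrist"); cv2.imwrite("pics/w5.png",c["img"]); np.savez("w5.npz",**c)
E
```

```text
t 7.00 pos [505.5 316.4 129.1] rot [ 1.7998e+02 -1.0000e-02  1.0000e+00] F [-1.  -0.9 -1.4] w 19.9 q [   3.   27.  -47.  100.   22.   63. -140.]
need cm tool: x -0.00 y -0.06 z 4.71 rz 0.10
```

View pics/w5.png

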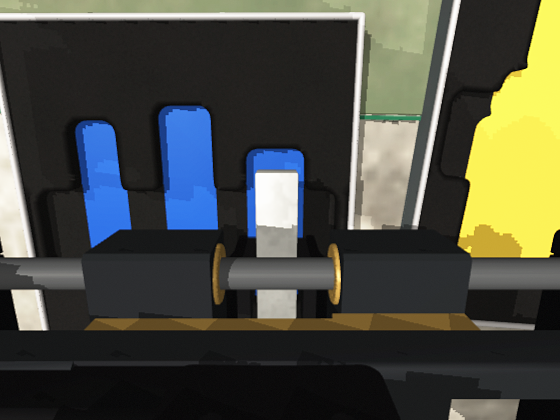

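Request:
drive_tool(
  commands=[
    [0, -0.06, 1.6, 0, 0, 0, 0],
    [0, 0, 1.6, 0, 0, 0, 0],
    [0, 0, 0.9, 0, 0, 0, 0],
    [0, 0, 0.42, 0, 0, 0, 0],
    [0, 0, 0, 0, 0, 0, 0],
    [0, 0, 0, 0, 0, 0, 0.38],
    [0, 0, 0, 0, 0, 0, 0.38],
    [0, 0, 0, 0, 0, 0, 0.38],
    [0, 0, 0, 0, 0, 0, 0.38],
  ],
)

```text
time_s: 7.8
tool_pos: [0.5054, 0.3177, 0.0838]
tool_rot: [-180.0, -0.0, 1.0]
force: [-0.0, -0.2, 0.0]
grip_width: 0.0316
```

```bash
python3 st.py 659 -161.5 130 5.8
```

```text
t 7.80 pos [505.4 317.7  83.8] rot [-1.7999e+02 -2.0000e-02  9.8000e-01] F [-0.  -0.2  0. ] w 31.6 q [   2.   30.  -45.  102.   25.   59. -142.]
need cm tool: x 14.54 y 48.17 z -4.62 rz -4.82
```

Request:
drive_tool(
  commands=[
    [0, 0, -1.5, 0, 0, 0, 0.38],
    [0, 0, -3.0, 0, 0, 0, 0.38],
    [0, 0, -3.5, 0, 0, 0, 0.5],
    [1.12, 3.705, 0, 0, 0, 0, 0.6],
    [1.12, 3.705, 0, 0, 0, 0, 0.6],
    [1.12, 3.705, 0, 0, 0, 0, 0.6],
    [1.12, 3.705, 0, 0, 0, 0, 0.6],
    [1.12, 3.705, 0, 0, 0, 0, 0.6],
    [1.12, 3.705, 0, 0, 0, 0, 0.6],
    [1.12, 3.705, 0, 0, 0, 0, 0.6],
    [1.12, 3.705, 0, 0, 0, 0, 0.6],
    [1.12, 3.705, 0, 0, 0, 0, 0.6],
    [1.12, 3.705, 0, 0, 0, 0, 0.6],
    [1.12, 3.705, 0, 0, 0, 0, 0.6],
    [1.12, 3.705, 0, 0, 0, 0, 0.6],
    [1.12, 3.705, 0, 0, 0, 0, 0.6],
    [0, 0, 0, 0, 0, 0, 0.6],
  ],
)

```text
time_s: 9.22
tool_pos: [0.6598, -0.1736, 0.1643]
tool_rot: [179.6, -0.1, 0.3]
force: [-0.8, -1.3, -0.1]
grip_width: 0.0522
```

Request:
drive_tool(
  commands=[
    [0, 0, 0, 0, 0, -7.1, 0.6],
    [0, 0, 0, 0, 0, -7.1, 0.6],
    [0, 0, 0, 0, 0, -7.1, 0.6],
    [0, 0, 0, 0, 0, -7.1, 0.6],
    [0, 0, 0, 0, 0, -7.1, 0.6],
    [0, 0, 0, 0, 0, -7.1, 0.6],
    [0, 0, 0, 0, 0, -7.1, 0.6],
    [0, 0, 0, 0, 0, -7.1, 0.6],
    [0, 0, 0, 0, 0, -7.1, 0.6],
    [0, 0, 0, 0, 0, -7.1, 0.6],
    [0, 0, 0, 0, 0, -7.1, 0.6],
    [0, 0, 0, 0, 0, -7.1, 0.6],
    [0, 0, 0, 0, 0, -7.1, 0.6],
    [0, 0, 0, 0, 0, -7.1, 0.6],
    [0, 0, 0, 0, 0, -7.1, 0.6],
    [0, 0, 0, 0, 0, -7.1, 0.6],
    [0, 0, 0, 0, 0, -7.1, 0.6],
    [0, 0, 0, 0, 0, -7.1, 0.6],
    [0, 0, 0, 0, 0, -7.1, 0.6],
    [0, 0, 0, 0, 0, -7.1, 0.6],
  ],
)

```text
time_s: 10.88
tool_pos: [0.6591, -0.1615, 0.165]
tool_rot: [180.0, 0.1, 143.3]
force: [0.2, 0.6, -0.2]
grip_width: 0.0525
```

Request:
drive_tool(
  commands=[
    [0, 0, 0, 0, 0, -7.1, 0.6],
    [0, 0, 0, 0, 0, -7.1, 0.6],
    [0, 0, 0, 0, 0, -7.1, 0.6],
    [0, 0, 0, 0, 0, -7.1, 0.6],
    [0, 0, 0, 0, 0, -7.1, 0.6],
    [0, 0, 0, 0, 0, -7.1, 0.6],
    [0, 0, 0, 0, 0, 0, 0.6],
    [0, 0, 0, 0, 0, 0, 0.6],
  ],
)

```text
time_s: 11.55
tool_pos: [0.6591, -0.1616, 0.1643]
tool_rot: [180.0, 0.0, -174.6]
force: [-0.7, -1.0, 0.5]
grip_width: 0.0522
```

```bash
python3 - <<'E'
from m import *
c=env.read_camera("wrist"); cv2.imwrite("pics/w6.png",c["img"]); np.savez("w6.npz",**c)
c=env.read_camera("side"); cv2.imwrite("pics/sd6.png",cv2.resize(c["img"][120:380,160:420],None,fx=2.3,fy=2.3,interpolation=cv2.INTER_CUBIC))
E
python3 st.py 659 -161.5 72 -174.2
```

```text
t 11.65 pos [ 659.  -161.6  164.2] rot [-1.7998e+02  1.0000e-02 -1.7460e+02] F [ 0.5 -0.6  0.6] w 52.5 q [ 57.  48. -72.  85.  46.  80.  78.]
need cm tool: x 0.00 y 0.01 z 9.22 rz -0.40
```

View pics/w6.png

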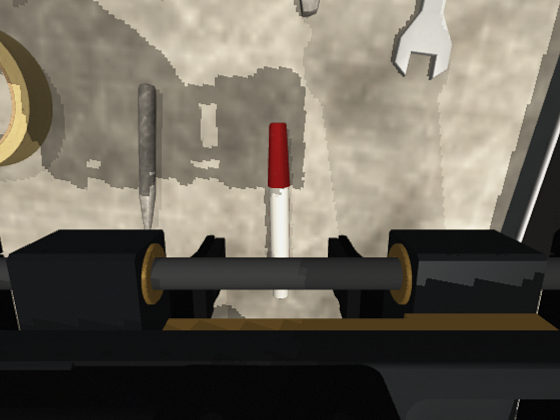

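View pics/sd6.png

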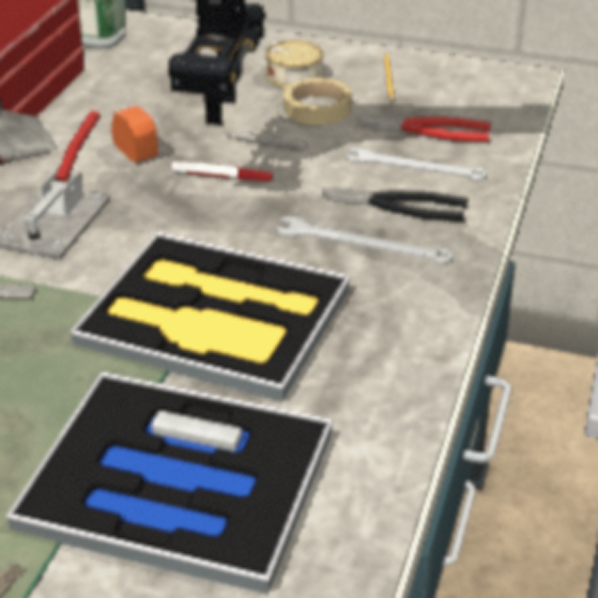

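Run:
```python
from m import *
c=dict(np.load("w6.npz"))
a=ray(c,278,124,.008);b=ray(c,280.5,297,.008); print(a,b,(a+b)/2,np.linalg.norm(a-b),np.degrees(np.arctan2(*(b-a)[1::-1])))
a=ray(c,147,85,.006); print("punch tail",a, ray(c,150,228,.006))
print("center line", [proj(c,[.659,-.1616,z]) for z in (.03,.008)])
```

```text
[ 0.59360957 -0.16597588  0.008     ] [ 0.72902701 -0.15114985  0.008     ] [ 0.66131829 -0.15856287  0.008     ] 0.13622663153553652 6.248080800139143
punch tail [ 0.57570765 -0.25987864  0.006     ] [ 0.68074988 -0.25743359  0.006     ]
center line [array([275.61634102, 220.75202331]), array([275.64481119, 212.71304567])]
```

Request:
drive_tool(
  commands=[
    [-0.1, 0.15, 2.5, 0, 0, -0.7, 0.6],
    [0, 0, 2.6, 0, 0, 0, 0.6],
    [0, 0, 2.3, 0, 0, 0, 0.6],
    [0, 0, 1.2, 0, 0, 0, 0.6],
    [0, 0, 0.5, 0, 0, 0, 0.6],
    [0, 0, 0, 0, 0, 0, 0.4],
    [0, 0, 0, 0, 0, 0, 0],
    [0, 0, 0, 0, 0, 0, 0],
    [0, 0, 0, 0, 0, 0, 0],
    [0, 0, 0, 0, 0, 0, 0],
    [0, 0, 0, 0, 0, 0, 0],
    [0, 0, 0, 0, 0, 0, 0],
    [0, 0, 0, 0, 0, 0, 0],
  ],
  force=12,
)

```text
time_s: 12.73
tool_pos: [0.66, -0.16, 0.0731]
tool_rot: [-180.0, 0.0, -173.7]
force: [0.5, -0.1, 2.2]
grip_width: 0.0138
```

```bash
python3 st.py 506 372 130 -179.1
```

```text
t 12.73 pos [ 660.  -160.    73.1] rot [-1.7998e+02  2.0000e-02 -1.7373e+02] F [ 0.5 -0.1  2.2] w 13.8 q [ 56.  53. -67.  89.  50.  73.  77.]
need cm tool: x 9.49 y 54.56 z -5.69 rz 5.37
```

Request:
drive_tool(
  commands=[
    [0, 0, -1.5, 0, 0, 0, 0],
    [0, 0, -3.0, 0, 0, 0, 0],
    [0, 0, -2.0, 0, 0, 0, 0],
    [0.68, 3.9, 0, 0, 0, 0, 0],
    [0.68, 3.9, 0, 0, 0, 0, 0],
    [0.68, 3.9, 0, 0, 0, 0, 0],
    [0.68, 3.9, 0, 0, 0, 0, 0],
    [0.68, 3.9, 0, 0, 0, 0, 0],
  ],
)

```text
time_s: 13.4
tool_pos: [0.6041, 0.0318, 0.1388]
tool_rot: [-180.0, 0.0, -173.7]
force: [1.0, 0.3, -0.4]
grip_width: 0.0139
```

```bash
python3 st.py 506 372 130 -179.1
```

```text
t 13.40 pos [604.1  31.8 138.8] rot [-1.7997e+02  5.0000e-02 -1.7374e+02] F [ 1.   0.3 -0.4] w 13.9 q [ 48.  43. -74.  98.  43.  73.  61.]
need cm tool: x 6.04 y 34.88 z 0.88 rz 5.36
```

Request:
drive_tool(
  commands=[
    [0.68, 3.9, 0, 0, 0, 0, 0],
    [0.68, 3.9, 0, 0, 0, 0, 0],
    [0, 0, 0, 0, 0, 0, 0],
  ],
)

```text
time_s: 13.65
tool_pos: [0.5786, 0.1167, 0.14]
tool_rot: [179.7, 0.1, -172.9]
force: [-1.4, 0.8, -0.3]
grip_width: 0.014
```

```bash
python3 st.py 506 372 130 -179.1
```

```text
t 13.65 pos [578.6 116.7 140. ] rot [ 1.7973e+02  8.0000e-02 -1.7294e+02] F [-1.4  0.8 -0.3] w 14.0 q [ 41.  41. -75. 100.  42.  72.  53.]
need cm tool: x 4.07 y 26.22 z 1.00 rz 6.16
```

Request:
drive_tool(
  commands=[
    [0.6, 3.9, 0, 0, 0, 0, 0],
    [0.6, 3.9, 0, 0, 0, 0, 0],
    [0.6, 3.9, 0, 0, 0, 0, 0],
    [0, 0, 0, 0, 0, 0, 0],
  ],
)

```text
time_s: 13.98
tool_pos: [0.5473, 0.2307, 0.1401]
tool_rot: [179.6, 0.1, -173.0]
force: [-1.7, 0.7, 1.4]
grip_width: 0.014
```

```bash
python3 st.py 506 372 130 -179.1
```

```text
t 13.98 pos [547.3 230.7 140.1] rot [ 1.7963e+02  7.0000e-02 -1.7296e+02] F [-1.7  0.7  1.4] w 14.0 q [ 29.  41. -74. 100.  41.  72.  42.]
need cm tool: x 2.36 y 14.53 z 1.01 rz 6.14
```

Request:
drive_tool(
  commands=[
    [0.68, 3.6, 0, 0, 0, 0, 0],
    [0.68, 3.6, 0, 0, 0, 0, 0],
    [0.68, 3.6, 0, 0, 0, 0, 0],
    [0.2, 2.4, 0, 0, 0, 0, 0],
    [0, 0, 0, 0, 0, 2.7, 0],
    [0, 0, 0, 0, 0, 2.7, 0],
    [0, 0, 0, 0, 0, 0, 0],
    [0, 0, 0, 0, 0, 0, 0],
    [0, 0, 0, 0, 0, 0, 0],
  ],
)

```text
time_s: 14.73
tool_pos: [0.5156, 0.3489, 0.138]
tool_rot: [-180.0, 0.0, -179.1]
force: [-0.4, 0.5, -0.6]
grip_width: 0.0142
```

```bash
python3 st.py 506 372 83.3 -179.1
python3 - <<'E'
from m import *
c=env.read_camera("wrist"); cv2.imwrite("pics/w7.png",c["img"]); np.savez("w7.npz",**c)
E
```

```text
t 14.73 pos [515.6 348.9 138. ] rot [-1.7999e+02  2.0000e-02 -1.7909e+02] F [-0.4  0.5 -0.6] w 14.2 q [ 14.  42. -70.  95.  41.  73.  26.]
need cm tool: x 0.93 y 2.33 z 5.47 rz 0.01
```

View pics/w7.png

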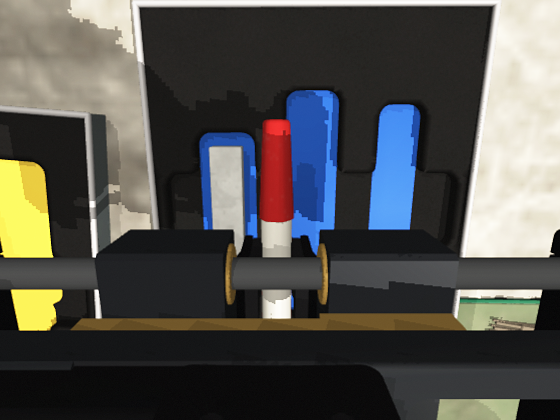

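Request:
drive_tool(
  commands=[
    [0.46, 1.17, 0, 0, 0, 0, 0],
    [0.46, 1.17, 0, 0, 0, 0, 0],
    [0, 0, 0, 0, 0, 0, 0],
    [0, 0, 0, 0, 0, 0, 0],
    [0, 0, 0, 0, 0, 0, 0],
  ],
)

```text
time_s: 15.2
tool_pos: [0.5062, 0.3717, 0.1375]
tool_rot: [-179.9, 0.0, -179.1]
force: [-0.7, -1.0, 0.2]
grip_width: 0.0136
```

```bash
python3 st.py 506 372 83.3 -179.1
python3 - <<'E'
from m import *
c=env.read_camera("wrist"); cv2.imwrite("pics/w8.png",c["img"]); np.savez("w8.npz",**c)
E
```

```text
t 15.20 pos [506.2 371.7 137.5] rot [-1.7995e+02  1.0000e-02 -1.7914e+02] F [-0.7 -1.   0.2] w 13.6 q [ 11.  42. -69.  95.  41.  73.  24.]
need cm tool: x 0.02 y 0.03 z 5.42 rz -0.04
```

View pics/w8.png

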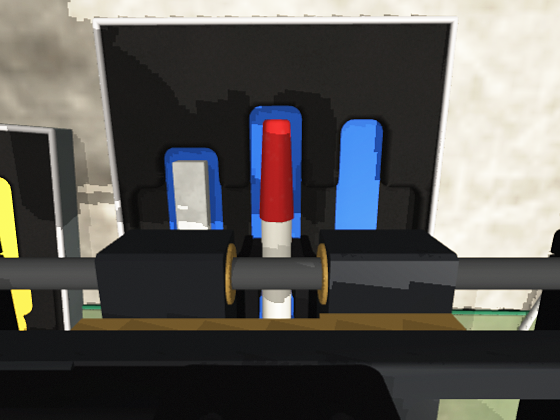

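Request:
drive_tool(
  commands=[
    [0, 0, 1.9, 0, 0, 0, 0],
    [0, 0, 1.9, 0, 0, 0, 0],
    [0, 0, 1.1, 0, 0, 0, 0],
    [0, 0, 0.45, 0, 0, 0, 0],
    [0, 0, 0, 0, 0, 0, 0],
    [0, 0, 0, 0, 0, 0, 0.31],
    [0, 0, 0, 0, 0, 0, 0.31],
    [0, 0, 0, 0, 0, 0, 0.31],
    [0, 0, 0, 0, 0, 0, 0.31],
  ],
)

```text
time_s: 16.0
tool_pos: [0.5059, 0.3728, 0.0846]
tool_rot: [180.0, 0.0, -179.1]
force: [0.2, -0.2, 0.7]
grip_width: 0.0258
```

```bash
python3 st.py 633 -259.8 160 -179.1
```

```text
t 16.00 pos [505.9 372.8  84.6] rot [ 1.7998e+02  4.0000e-02 -1.7912e+02] F [ 0.2 -0.2  0.7] w 25.8 q [  9.  45. -66.  97.  44.  68.  22.]
need cm tool: x -11.74 y -63.45 z -7.54 rz -0.02
```

Request:
drive_tool(
  commands=[
    [0, 0, -1.5, 0, 0, 0, 0.31],
    [0, 0, -3.0, 0, 0, 0, 0.31],
    [0, 0, -3.5, 0, 0, 0, 0.4],
    [-0.69, -3.73, 0, 0, 0, 0, 0.5],
    [-0.69, -3.73, 0, 0, 0, 0, 0.5],
    [-0.69, -3.73, 0, 0, 0, 0, 0.5],
    [-0.69, -3.73, 0, 0, 0, 0, 0.5],
    [-0.69, -3.73, 0, 0, 0, 0, 0.5],
    [-0.69, -3.73, 0, 0, 0, 0, 0.5],
    [-0.69, -3.73, 0, 0, 0, 0, 0.5],
    [-0.69, -3.73, 0, 0, 0, 0, 0.5],
    [-0.69, -3.73, 0, 0, 0, 0, 0.5],
    [-0.69, -3.73, 0, 0, 0, 0, 0.5],
    [-0.69, -3.73, 0, 0, 0, 0, 0.5],
    [-0.69, -3.73, 0, 0, 0, 0, 0.5],
    [-0.69, -3.73, 0, 0, 0, 0, 0.5],
    [-0.69, -3.73, 0, 0, 0, 0, 0.5],
    [-0.69, -3.73, 0, 0, 0, 0, 0.5],
    [-0.69, -3.73, 0, 0, 0, 0, 0.5],
    [-0.69, -3.73, 0, 0, 0, 0, 0.5],
  ],
)

```text
time_s: 17.67
tool_pos: [0.633, -0.2617, 0.1656]
tool_rot: [-180.0, 0.1, -179.1]
force: [0.3, 0.8, 0.6]
grip_width: 0.0436
```

Request:
drive_tool(
  commands=[
    [0, 0, 0, 0, 0, 0, 0.5],
    [0, 0, 0, 0, 0, 0, 0.5],
    [0, 0, 0, 0, 0, 0, 0.5],
  ],
)

```text
time_s: 17.92
tool_pos: [0.6329, -0.2589, 0.1651]
tool_rot: [179.9, 0.0, -179.1]
force: [-0.1, 0.7, 0.8]
grip_width: 0.0435
```

```bash
python3 st.py 633 -259.8 160 -179.1
python3 - <<'E'
from m import *
c=env.read_camera("wrist"); cv2.imwrite("pics/w9.png",c["img"]); np.savez("w9.npz",**c)
c=env.read_camera("side"); cv2.imwrite("pics/sd9.png",cv2.resize(c["img"][120:380,160:420],None,fx=2.3,fy=2.3,interpolation=cv2.INTER_CUBIC))
E
```

```text
t 17.92 pos [ 632.9 -258.9  165.1] rot [ 1.7994e+02  5.0000e-02 -1.7912e+02] F [-0.1  0.7  0.8] w 43.5 q [ 64.  46. -69.  85.  44.  79.  84.]
need cm tool: x -0.01 y -0.09 z 0.51 rz -0.02
```

View pics/w9.png

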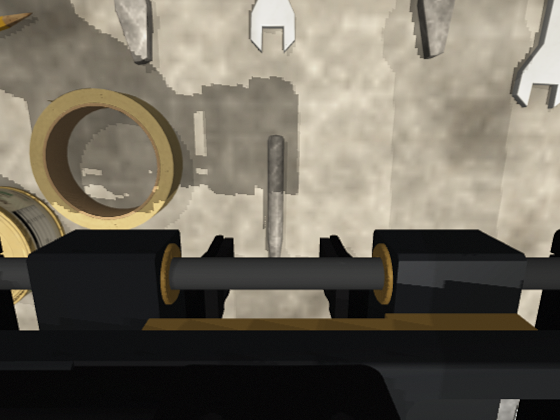

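View pics/sd9.png

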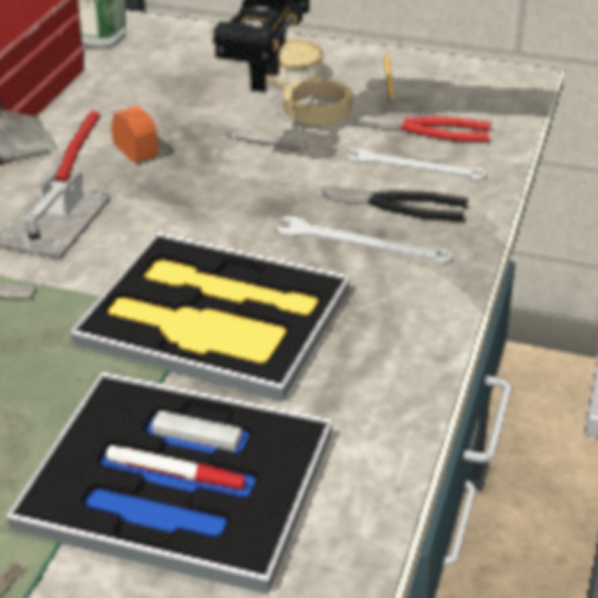

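Request:
drive_tool(
  commands=[
    [0, -0.06, 2.5, 0, 0, 0, 0.5],
    [0, 0, 2.6, 0, 0, 0, 0.5],
    [0, 0, 2.3, 0, 0, 0, 0.5],
    [0, 0, 1.3, 0, 0, 0, 0.5],
    [0, 0, 0.55, 0, 0, 0, 0.5],
    [0, 0, 0, 0, 0, 0, 0.4],
    [0, 0, 0, 0, 0, 0, 0],
    [0, 0, 0, 0, 0, 0, 0],
    [0, 0, 0, 0, 0, 0, 0],
    [0, 0, 0, 0, 0, 0, 0],
    [0, 0, 0, 0, 0, 0, 0],
    [0, 0, 0, 0, 0, 0, 0],
  ],
  force=25,
)

```text
time_s: 19.02
tool_pos: [0.6329, -0.2603, 0.0721]
tool_rot: [-180.0, 0.0, -179.1]
force: [0.7, -0.1, 2.1]
grip_width: 0.0113
```

```bash
python3 st.py 505 426 140 -179.1
```

```text
t 19.02 pos [ 632.9 -260.3   72.1] rot [-1.7998e+02  3.0000e-02 -1.7913e+02] F [ 0.7 -0.1  2.1] w 11.3 q [ 63.  51. -64.  88.  48.  71.  81.]
need cm tool: x 11.75 y 68.82 z -6.79 rz -0.03
```

Request:
drive_tool(
  commands=[
    [0, 0, -1.5, 0, 0, 0, 0],
    [0, 0, -3.0, 0, 0, 0, 0],
    [0, 0, -2.4, 0, 0, 0, 0],
    [0.65, 3.8, 0, 0, 0, 0, 0],
    [0.65, 3.8, 0, 0, 0, 0, 0],
    [0.65, 3.8, 0, 0, 0, 0, 0],
    [0.65, 3.8, 0, 0, 0, 0, 0],
    [0.65, 3.8, 0, 0, 0, 0, 0],
    [0.65, 3.8, 0, 0, 0, 0, 0],
    [0.65, 3.8, 0, 0, 0, 0, 0],
    [0.65, 3.8, 0, 0, 0, 0, 0],
    [0.65, 3.8, 0, 0, 0, 0, 0],
    [0.65, 3.8, 0, 0, 0, 0, 0],
    [0.65, 3.8, 0, 0, 0, 0, 0],
  ],
)

```text
time_s: 20.18
tool_pos: [0.5543, 0.1584, 0.1417]
tool_rot: [-180.0, 0.1, -179.1]
force: [0.1, 0.3, -0.3]
grip_width: 0.011
```

```bash
python3 st.py 505 426 140 -179.1
```

```text
t 20.18 pos [554.3 158.4 141.7] rot [-1.7996e+02  6.0000e-02 -1.7912e+02] F [ 0.1  0.3 -0.3] w 11.0 q [ 37.  37. -73. 102.  38.  70.  44.]
need cm tool: x 4.52 y 26.84 z 0.17 rz -0.02
```

Request:
drive_tool(
  commands=[
    [0.65, 3.8, 0, 0, 0, 0, 0],
    [0.65, 3.8, 0, 0, 0, 0, 0],
    [0.65, 3.8, 0, 0, 0, 0, 0],
    [0.65, 3.8, 0, 0, 0, 0, 0],
    [0.65, 3.8, 0, 0, 0, 0, 0],
    [0.65, 3.8, 0, 0, 0, 0, 0],
    [0.2, 3.3, 0, 0, 0, 0, 0],
    [0, 0, 0, 0, 0, 0, 0],
    [0, 0, 0, 0, 0, 0, 0],
    [0, 0, 0, 0, 0, 0, 0],
    [0, 0, 0, 0, 0, 0, 0],
  ],
)

```text
time_s: 21.1
tool_pos: [0.5109, 0.4152, 0.1407]
tool_rot: [-179.9, 0.0, -179.3]
force: [0.2, 0.1, -0.5]
grip_width: 0.011
```

```bash
python3 st.py 505 426 83 -179.1
python3 - <<'E'
from m import *
c=env.read_camera("wrist"); cv2.imwrite("pics/w10.png",c["img"]); np.savez("w10.npz",**c)
E
```

```text
t 21.10 pos [510.9 415.2 140.7] rot [-1.7992e+02  3.0000e-02 -1.7925e+02] F [ 0.2  0.1 -0.5] w 11.0 q [  4.  44. -66.  90.  41.  74.  23.]
need cm tool: x 0.58 y 1.08 z 5.77 rz -0.15
```

View pics/w10.png

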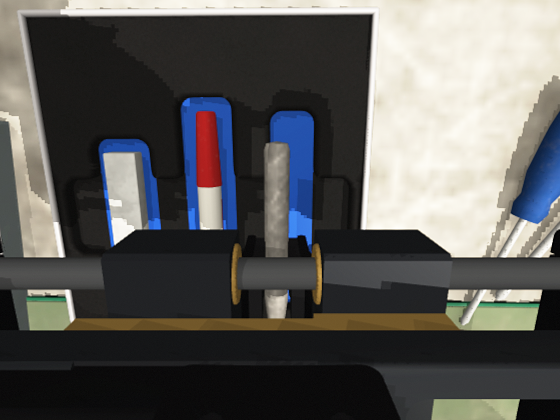

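Request:
drive_tool(
  commands=[
    [0.58, 1.08, 0, 0, 0, 0, 0],
    [0, 0, 0, 0, 0, 0, 0],
    [0, 0, 1.9, 0, 0, 0, 0],
    [0, 0, 1.9, 0, 0, 0, 0],
    [0, 0, 1.3, 0, 0, 0, 0],
    [0, 0, 0.6, 0, 0, 0, 0],
    [0, 0, 0, 0, 0, 0, 0],
    [0, 0, 0, 0, 0, 0, 0],
  ],
)

```text
time_s: 21.82
tool_pos: [0.5038, 0.4279, 0.0838]
tool_rot: [180.0, -0.0, -179.1]
force: [0.0, 0.1, -0.3]
grip_width: 0.0113
```

```bash
python3 st.py 505 426 82.5 -179.1
```

```text
t 21.82 pos [503.8 427.9  83.8] rot [ 1.7997e+02 -1.0000e-02 -1.7912e+02] F [ 0.   0.1 -0.3] w 11.3 q [  1.  47. -63.  92.  44.  69.  20.]
need cm tool: x -0.11 y -0.19 z 0.13 rz -0.02
```

Request:
drive_tool(
  commands=[
    [-0.1, -0.15, 0.1, 0, 0, 0, 0],
    [0, 0, 0, 0, 0, 0, 0],
    [0, 0, 0, 0, 0, 0, 0.27],
    [0, 0, 0, 0, 0, 0, 0.27],
    [0, 0, 0, 0, 0, 0, 0.27],
    [0, 0, 0, 0, 0, 0, 0.27],
    [0, 0, -1.5, 0, 0, 0, 0.27],
    [0, 0, -3.0, 0, 0, 0, 0.4],
    [0, 0, -3.5, 0, 0, 0, 0.6],
    [0, 0, -2.5, 0, 0, 0, 0.85],
    [0, 0, 0, 0, 0, 0, 0.85],
  ],
)

```text
time_s: 22.73
tool_pos: [0.5059, 0.4291, 0.1951]
tool_rot: [179.6, 0.4, -179.1]
force: [0.1, 1.0, -0.5]
grip_width: 0.0424
```

```bash
python3 st.py 425.5 -365 180 -173.5
python3 - <<'E'
from m import *
c=env.read_camera("side"); cv2.imwrite("pics/sd11.png",cv2.resize(c["img"][260:380,140:320],None,fx=4,fy=4,interpolation=cv2.INTER_CUBIC))
c=env.read_camera("wrist"); cv2.imwrite("pics/w11.png",c["img"])
E
```

```text
t 22.73 pos [505.9 429.1 195.1] rot [ 179.6     0.39 -179.1 ] F [ 0.1  1.  -0.5] w 42.4 q [  3.  41. -68.  87.  39.  78.  23.]
need cm tool: x 9.28 y -79.28 z 1.51 rz -5.60
```

View pics/w11.png

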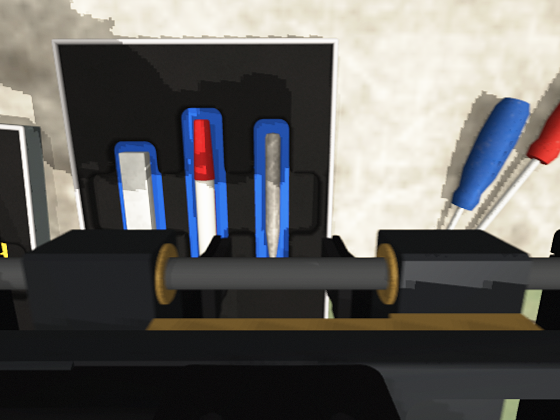

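View pics/sd11.png

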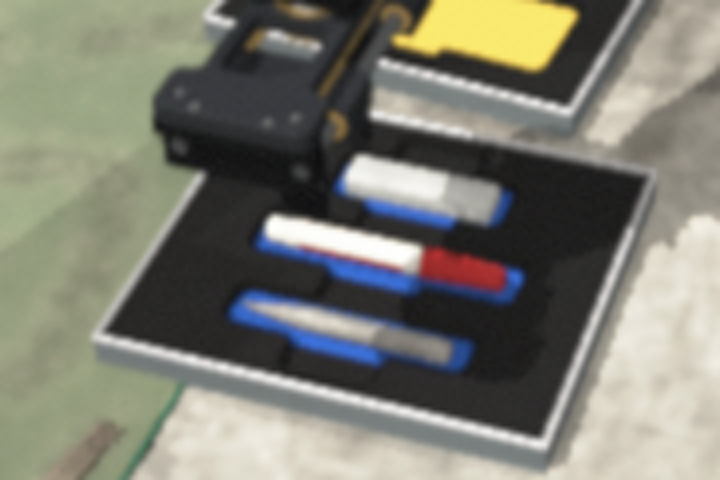

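Request:
drive_tool(
  commands=[
    [0.35, -3.05, 0.1, 0, 0, 0, 0.85],
    [0.35, -3.05, 0.1, 0, 0, 0, 0.85],
    [0.35, -3.05, 0.1, 0, 0, 0, 0.85],
    [0.35, -3.05, 0.1, 0, 0, 0, 0.85],
    [0.35, -3.05, 0.1, 0, 0, 0, 0.85],
    [0.35, -3.05, 0.1, 0, 0, 0, 0.85],
    [0.35, -3.05, 0.1, 0, 0, 0, 0.85],
    [0.35, -3.05, 0.1, 0, 0, 0, 0.85],
    [0.35, -3.05, 0.1, 0, 0, 0, 0.85],
    [0.35, -3.05, 0.1, 0, 0, 0, 0.85],
    [0.35, -3.05, 0.1, 0, 0, 0, 0.85],
    [0.35, -3.05, 0.1, 0, 0, 0, 0.85],
    [0.35, -3.05, 0.1, 0, 0, 0, 0.85],
    [0.35, -3.05, 0.1, 0, 0, 0, 0.85],
    [0.35, -3.05, 0.1, 0, 0, 0, 0.85],
    [0.35, -3.05, 0, 0, 0, 0, 0.85],
    [0.35, -3.05, 0, 0, 0, 0, 0.85],
    [0.35, -3.05, 0, 0, 0, 0, 0.85],
  ],
)

```text
time_s: 24.33
tool_pos: [0.4491, -0.1253, 0.1721]
tool_rot: [-180.0, -0.1, -179.1]
force: [0.7, -0.5, -0.3]
grip_width: 0.0737
```

```bash
python3 st.py 425.5 -365 180 -173.5
```

```text
t 24.33 pos [ 449.1 -125.3  172.1] rot [-1.7997e+02 -9.0000e-02 -1.7915e+02] F [ 0.7 -0.5 -0.3] w 73.7 q [ 84.  12. -76. 115.  13.  63.  93.]
need cm tool: x 2.71 y -23.93 z -0.79 rz -5.65
```

Request:
drive_tool(
  commands=[
    [0.35, -3.05, 0, 0, 0, 0, 0.85],
    [0.35, -3.05, 0, 0, 0, 0, 0.85],
    [0.35, -3.05, 0, 0, 0, 0, 0.85],
  ],
)

```text
time_s: 24.58
tool_pos: [0.4399, -0.2168, 0.1719]
tool_rot: [180.0, -0.1, -179.1]
force: [0.5, -0.1, 0.1]
grip_width: 0.074
```

```bash
python3 st.py 425.5 -365 180 -173.5
```

```text
t 24.58 pos [ 439.9 -216.8  171.9] rot [ 1.7999e+02 -1.0000e-01 -1.7915e+02] F [ 0.5 -0.1  0.1] w 74.0 q [ 88.  16. -71. 112.  17.  64. 101.]
need cm tool: x 1.66 y -14.80 z -0.81 rz -5.65
```

Request:
drive_tool(
  commands=[
    [0.33, -2.9, 0, 0, 0, 0, 0.85],
    [0.33, -2.9, 0, 0, 0, 0, 0.85],
    [0.33, -2.9, 0, 0, 0, 0, 0.85],
    [0.33, -2.9, 0, 0, 0, 0, 0.85],
    [0.33, -2.8, 0, 0, 0, 0, 0.85],
    [0, 0, 0, 0, 0, -2.8, 0.85],
    [0, 0, 0, 0, 0, -2.8, 0.85],
    [0, 0, 0, 0, 0, 0, 0.85],
    [0, 0, 0, 0, 0, 0, 0.85],
    [0, 0, 0, 0, 0, 0, 0.85],
  ],
)

```text
time_s: 25.42
tool_pos: [0.4267, -0.359, 0.1722]
tool_rot: [180.0, -0.0, -173.5]
force: [0.3, -0.7, 0.1]
grip_width: 0.074
```

```bash
python3 st.py 425.5 -365 72 -173.5
python3 - <<'E'
from m import *
c=env.read_camera("wrist"); cv2.imwrite("pics/w12.png",c["img"]); np.savez("w12.npz",**c)
h=hsv(c); m=((h[...,0]<8)|(h[...,0]>172))&(h[...,1]>140)&(h[...,2]>60)
blob(c,m,.007,rows=232)
E
```

```text
t 25.42 pos [ 426.7 -359.   172.2] rot [ 1.7997e+02 -4.0000e-02 -1.7355e+02] F [ 0.3 -0.7  0.1] w 74.0 q [ 91.  26. -65. 103.  25.  68. 115.]
need cm tool: x 0.19 y -0.58 z 10.02 rz -0.05
px [274  99] [304 231] ctr 392.8 -351.0 mm L 101.5 W 20.0 ang 2.96
px [233  99] [264 231] ctr 396.6 -385.1 mm L 101.6 W 20.0 ang 10.15
```

View pics/w12.png

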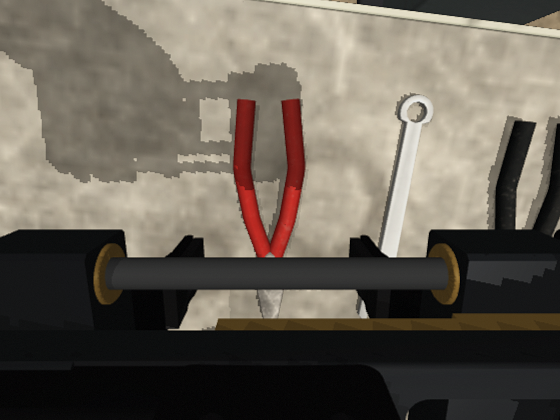

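Request:
drive_tool(
  commands=[
    [0.15, -0.6, 2.5, 0, 0, 0, 0.85],
    [0, 0, 2.6, 0, 0, 0, 0.85],
    [0, 0, 2.5, 0, 0, 0, 0.85],
    [0, 0, 1.7, 0, 0, 0, 0.85],
    [0, 0, 0.65, 0, 0, 0, 0.85],
    [0, 0, 0, 0, 0, 0, 0.6],
    [0, 0, 0, 0, 0, 0, 0],
    [0, 0, 0, 0, 0, 0, 0],
    [0, 0, 0, 0, 0, 0, 0],
    [0, 0, 0, 0, 0, 0, 0],
    [0, 0, 0, 0, 0, 0, 0],
    [0, 0, 0, 0, 0, 0, 0],
    [0, 0, 0, 0, 0, 0, 0],
  ],
  force=35,
)

```text
time_s: 26.55
tool_pos: [0.4264, -0.3658, 0.074]
tool_rot: [-180.0, 0.0, -173.5]
force: [-0.9, 1.6, 6.7]
grip_width: 0.0444
```

```bash
python3 st.py 563.5 162 150 176.3
```

```text
t 26.55 pos [ 426.4 -365.8   74. ] rot [-1.7996e+02  1.0000e-02 -1.7353e+02] F [-0.9  1.6  6.7] w 44.4 q [ 86.  33. -58. 107.  33.  59. 110.]
need cm tool: x -19.57 y 50.90 z -7.60 rz -349.83
```

Request:
drive_tool(
  commands=[
    [0, 0, -1.0, 0, 0, 0, 0],
    [0, 0, -2.5, 0, 0, 0, 0],
    [0, 0, -2.6, 0, 0, 0, 0],
    [0, 0, -1.5, 0, 0, 0, 0],
    [-1.3, 3.39, 0, 0, 0, 0, 0],
    [-1.3, 3.39, 0, 0, 0, 0, 0],
    [-1.3, 3.39, 0, 0, 0, 0, 0],
    [-1.3, 3.39, 0, 0, 0, 0, 0],
    [-1.3, 3.39, 0, 0, 0, 0, 0],
    [-1.3, 3.39, 0, 0, 0, 0, 0],
    [-1.3, 3.39, 0, 0, 0, 0, 0],
  ],
)

```text
time_s: 27.47
tool_pos: [0.4896, -0.1183, 0.1492]
tool_rot: [-179.9, -0.0, -173.5]
force: [0.1, -0.1, -2.9]
grip_width: 0.0444
```

```bash
python3 st.py 563.8 161.9 150 176.3
```

```text
t 27.47 pos [ 489.6 -118.3  149.2] rot [-1.7993e+02 -1.0000e-02 -1.7355e+02] F [ 0.1 -0.1 -2.9] w 44.4 q [ 72.  21. -70. 111.  22.  63.  89.]
need cm tool: x -10.52 y 27.01 z -0.08 rz -349.85
```

Request:
drive_tool(
  commands=[
    [-1.3, 3.35, 0, 0, 0, 0, 0],
    [-1.3, 3.35, 0, 0, 0, 0, 0],
    [-1.3, 3.35, 0, 0, 0, 0, 0],
    [-1.3, 3.35, 0, 0, 0, 0, 0],
    [-1.3, 3.35, 0, 0, 0, 0, 0],
    [-1.3, 3.35, 0, 0, 0, 0, 0],
    [-1.3, 3.35, 0, 0, 0, 0, 0],
    [-1.3, 3.35, 0, 0, 0, 0, 0],
    [0, 0, 0, 0, 0, 5, 0],
    [0, 0, 0, 0, 0, 5.1, 0],
    [0, 0, 0, 0, 0, 0, 0],
    [0, 0, 0, 0, 0, 0, 0],
    [0, 0, 0, 0, 0, 0, 0],
  ],
)

```text
time_s: 28.55
tool_pos: [0.5629, 0.1575, 0.149]
tool_rot: [-180.0, -0.0, 176.4]
force: [0.4, -0.6, -2.2]
grip_width: 0.0446
```

```bash
python3 st.py 563.8 161.9 150 176.3;python3 - <<'E'
from m import *
c=env.read_camera("wrist"); cv2.imwrite("pics/w13.png",c["img"]); np.savez("w13.npz",**c)
E
```

```text
t 28.55 pos [562.9 157.5 149. ] rot [-179.96   -0.    176.44] F [ 0.4 -0.6 -2.2] w 44.6 q [ 30.  30. -61. 101.  28.  67.  47.]
need cm tool: x -0.06 y 0.44 z -0.10 rz 0.14
```

View pics/w13.png

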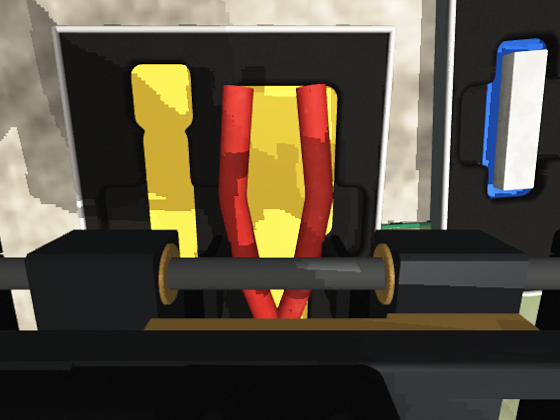

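Run:
```python
from m import *
c=dict(np.load("w13.npz"))
a=ray(c,54,30,.02)*1000;b=ray(c,393,29,.02)*1000; print(a,b,np.linalg.norm(a-b),np.degrees(np.arctan2(a[0]-b[0],b[1]-a[1])))
t=np.radians(-3.7); ty=np.array([-np.cos(t),-np.sin(t)]); tx=np.array([-np.sin(t),np.cos(t)])
print("origin",(a+b)[:2]/2-122*ty)
# pliers handle ends height ~ .149-.074+.007
h=.149-.074+.007
for p in [(238,86),(312,85)]: print(ray(c,*p,h)*1000)
# cutout end right corner
print("cut end right", ray(c,333,90,.018)*1000)
o=np.array([561.5,126.]); print("expected right edge end", o+ (36+35)*tx+90*ty)
```

```text
[434.58812998  32.82869417  20.        ] [446.77938027 234.87164979  20.        ] 202.41043080632548 -3.4530345345277245
origin [562.42946055 125.97723038]
[479.82389474 145.887138    82.        ]
[481.47857122 178.86411341  82.        ]
cut end right [478.90740284 198.69039632  18.        ]
expected right edge end [476.26938824 202.65991664]
```

Request:
drive_tool(
  commands=[
    [-0.06, 0.44, 0, 0, 0, 0, 0],
    [0, 0, 1.5, 0, 0, 0, 0],
    [0, 0, 2.0, 0, 0, 0, 0],
    [0, 0, 1.6, 0, 0, 0, 0],
    [0, 0, 0.9, 0, 0, 0, 0],
    [0, 0, 0.4, 0, 0, 0, 0],
    [0, 0, 0, 0, 0, 0, 0],
    [0, 0, 0, 0, 0, 0, 0],
  ],
)

```text
time_s: 29.27
tool_pos: [0.5638, 0.163, 0.085]
tool_rot: [180.0, 0.0, 176.4]
force: [1.0, 0.2, -2.4]
grip_width: 0.0442
```

```bash
python3 st.py 563.8 161.9 84.3 176.3
```

```text
t 29.27 pos [563.8 163.   85. ] rot [179.98   0.   176.4 ] F [ 1.   0.2 -2.4] w 44.2 q [ 27.  34. -57. 103.  33.  61.  44.]
need cm tool: x -0.01 y -0.11 z 0.07 rz 0.10
```

Request:
drive_tool(
  commands=[
    [0, -0.1, 0.1, 0, 0, 0, 0],
    [0, 0, 0, 0, 0, 0, 0],
    [0, 0, 0, 0, 0, 0, 0.62],
    [0, 0, 0, 0, 0, 0, 0.62],
    [0, 0, 0, 0, 0, 0, 0.62],
    [0, 0, 0, 0, 0, 0, 0.62],
    [0, 0, -1.5, 0, 0, 0, 0.62],
    [0, 0, -3.0, 0, 0, 0, 0.62],
    [0, 0, -3.5, 0, 0, 0, 0.62],
    [0, 0, -1.5, 0, 0, 0, 0.62],
    [0, 0, 0, 0, 0, 0, 0.62],
    [0, 0, 0, 0, 0, 0, 0.62],
  ],
)

```text
time_s: 30.27
tool_pos: [0.5643, 0.1618, 0.1806]
tool_rot: [-180.0, 0.2, 176.4]
force: [-0.3, 0.9, 0.2]
grip_width: 0.0539
```

```bash
python3 st.py 422.8 -264.8 180 179.8
python3 - <<'E'
from m import *
c=env.read_camera("wrist"); cv2.imwrite("pics/w14.png",c["img"]); np.savez("w14.npz",**c)
E
```

```text
t 30.27 pos [564.3 161.8 180.6] rot [-1.7999e+02  1.5000e-01  1.7637e+02] F [-0.3  0.9  0.2] w 53.9 q [ 31.  28. -62.  99.  26.  70.  48.]
need cm tool: x 11.41 y -43.47 z 0.06 rz -3.43
```

View pics/w14.png

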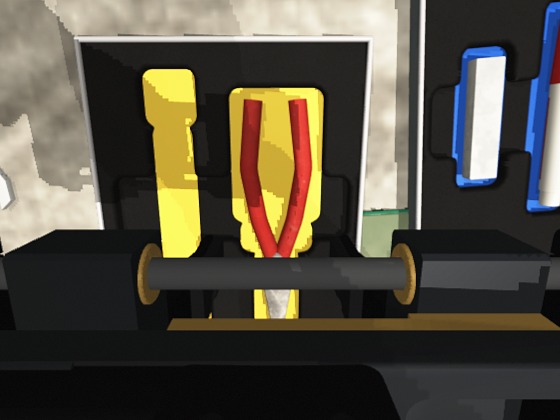

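Request:
drive_tool(
  commands=[
    [0.76, -2.9, 0, 0, 0, 0, 0.6],
    [0.76, -2.9, 0, 0, 0, 0, 0.6],
    [0.76, -2.9, 0, 0, 0, 0, 0.6],
    [0.76, -2.9, 0, 0, 0, 0, 0.6],
    [0.76, -2.9, 0, 0, 0, 0, 0.6],
    [0.76, -2.9, 0, 0, 0, 0, 0.6],
    [0.76, -2.9, 0, 0, 0, 0, 0.6],
    [0.76, -2.9, 0, 0, 0, 0, 0.6],
    [0.76, -2.9, 0, 0, 0, 0, 0.6],
  ],
)

```text
time_s: 31.07
tool_pos: [0.4772, -0.0958, 0.1779]
tool_rot: [180.0, -0.1, 176.4]
force: [0.7, -0.4, 0.7]
grip_width: 0.0523
```

```bash
python3 st.py 422.8 -264.8 180 179.8
```

```text
t 31.07 pos [477.2 -95.8 177.9] rot [ 1.7997e+02 -1.4000e-01  1.7637e+02] F [ 0.7 -0.4  0.7] w 52.3 q [ 72.  13. -69. 112.  14.  64.  84.]
need cm tool: x 4.36 y -17.21 z -0.21 rz -3.43
```

Request:
drive_tool(
  commands=[
    [0.73, -2.85, 0, 0, 0, 0, 0.6],
    [0.73, -2.85, 0, 0, 0, 0, 0.6],
    [0.73, -2.85, 0, 0, 0, 0, 0.6],
    [0.73, -2.85, 0, 0, 0, 0, 0.6],
    [0.73, -2.85, 0, 0, 0, 0, 0.6],
    [0.6, -2.6, 0, 0, 0, 0, 0.6],
    [0, 0, 0, 0, 0, -3.4, 0.6],
    [0, 0, 0, 0, 0, 0, 0.6],
    [0, 0, 0, 0, 0, 0, 0.6],
    [0, 0, 0, 0, 0, 0, 0.6],
  ],
)

```text
time_s: 31.9
tool_pos: [0.4258, -0.2586, 0.1786]
tool_rot: [179.9, -0.0, 179.8]
force: [-0.6, -0.3, 1.3]
grip_width: 0.052
```

```bash
python3 st.py 422.8 -264.8 180 179.8
python3 - <<'E'
from m import *
c=env.read_camera("wrist"); cv2.imwrite("pics/w15.png",c["img"]); np.savez("w15.npz",**c)
E
```

```text
t 31.90 pos [ 425.8 -258.6  178.6] rot [ 1.7993e+02 -4.0000e-02  1.7981e+02] F [-0.6 -0.3  1.3] w 52.0 q [ 89.  14. -66. 111.  15.  64. 106.]
need cm tool: x 0.30 y -0.62 z -0.14 rz 0.01
```

View pics/w15.png

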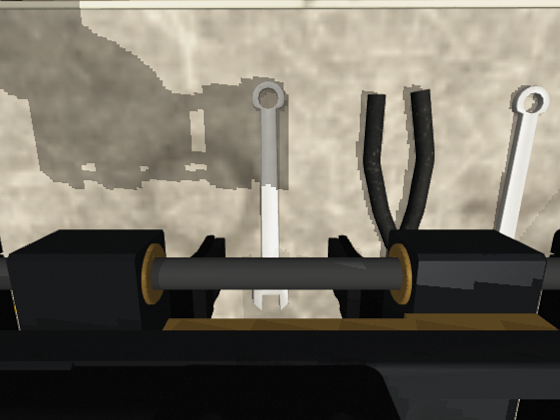

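Run:
```python
from m import *
c=dict(np.load("w15.npz"))
for p in [(268,97),(268,82),(270,200),(271,307)]: print(p,(ray(c,*p,.003)*1000).round(1))
```

```text
(268, 97) [ 340.2 -263.9    3. ]
(268, 82) [ 329.5 -263.8    3. ]
(270, 200) [ 419.9 -263.1    3. ]
(271, 307) [ 516.4 -263.     3. ]
```

Request:
drive_tool(
  commands=[
    [0.28, -0.56, 2.5, 0, 0, 0, 0.5],
    [0, 0, 2.6, 0, 0, 0, 0.5],
    [0, 0, 2.6, 0, 0, 0, 0.5],
    [0, 0, 1.9, 0, 0, 0, 0.5],
    [0, 0, 1.1, 0, 0, 0, 0.5],
    [0, 0, 0, 0, 0, 0, 0.5],
    [0, 0, 0, 0, 0, 0, 0.5],
  ],
  force=30,
)

```text
time_s: 32.53
tool_pos: [0.4238, -0.2646, 0.0723]
tool_rot: [180.0, 0.0, 179.9]
force: [-0.1, -0.2, 1.1]
grip_width: 0.0436
```

```bash
python3 st.py 423 -264.2 71.3 180
```

```text
t 32.53 pos [ 423.8 -264.6   72.3] rot [1.7998e+02 2.0000e-02 1.7987e+02] F [-0.1 -0.2  1.1] w 43.6 q [ 80.  24. -59. 115.  26.  54.  98.]
need cm tool: x 0.08 y 0.04 z 0.10 rz -0.13
```

Request:
drive_tool(
  commands=[
    [0.05, 0, 0.08, 0, 0, 0, 0.3],
    [0, 0, 0, 0, 0, 0, 0],
    [0, 0, 0, 0, 0, 0, 0],
    [0, 0, 0, 0, 0, 0, 0],
    [0, 0, 0, 0, 0, 0, 0],
    [0, 0, 0, 0, 0, 0, 0],
    [0, 0, 0, 0, 0, 0, 0],
    [0, 0, 0, 0, 0, 0, 0],
  ],
)

```text
time_s: 33.2
tool_pos: [0.4226, -0.2655, 0.0715]
tool_rot: [-180.0, -0.0, 179.8]
force: [-1.0, 0.7, 2.7]
grip_width: 0.0143
```

```bash
python3 st.py 558.9 84.0 140 176.3
```

```text
t 33.20 pos [ 422.6 -265.5   71.5] rot [-179.99   -0.    179.79] F [-1.   0.7  2.7] w 14.3 q [ 81.  24. -58. 116.  26.  54.  98.]
need cm tool: x -13.50 y 35.00 z -6.85 rz 3.49
```

Request:
drive_tool(
  commands=[
    [0, 0, -1.0, 0, 0, 0, 0],
    [0, 0, -2.5, 0, 0, 0, 0],
    [0, 0, -2.5, 0, 0, 0, 0],
    [0, 0, -1.0, 0, 0, 0, 0],
    [-1.125, 2.92, 0, 0, 0, 0, 0],
    [-1.125, 2.92, 0, 0, 0, 0, 0],
    [-1.125, 2.92, 0, 0, 0, 0, 0],
    [-1.125, 2.92, 0, 0, 0, 0, 0],
    [-1.125, 2.92, 0, 0, 0, 0, 0],
    [-1.125, 2.92, 0, 0, 0, 0, 0],
    [-1.125, 2.92, 0, 0, 0, 0, 0],
    [-1.125, 2.92, 0, 0, 0, 0, 0],
    [-1.125, 2.92, 0, 0, 0, 0, 0],
    [-1.125, 2.92, 0, 0, 0, 0, 0],
    [-1.125, 2.92, 0, 0, 0, 0, 0],
    [-1.125, 2.92, 0, 0, 0, 0, 0],
    [0, 0, 0, 0, 0, 3.5, 0],
    [0, 0, 0, 0, 0, 0, 0],
    [0, 0, 0, 0, 0, 0, 0],
    [0, 0, 0, 0, 0, 0, 0],
  ],
)

```text
time_s: 34.87
tool_pos: [0.5587, 0.0827, 0.1409]
tool_rot: [-179.9, -0.0, 176.2]
force: [0.5, 0.6, -1.4]
grip_width: 0.0145
```

```bash
python3 st.py 558.9 84.5 140 176.3
python3 - <<'E'
from m import *
c=env.read_camera("wrist"); cv2.imwrite("pics/w16.png",c["img"]); np.savez("w16.npz",**c)
E
```

```text
t 34.87 pos [558.7  82.7 140.9] rot [-1.7991e+02 -4.0000e-02  1.7624e+02] F [ 0.5  0.6 -1.4] w 14.5 q [ 39.  28. -61. 104.  27.  65.  55.]
need cm tool: x -0.01 y 0.18 z 0.09 rz -0.06
```

View pics/w16.png

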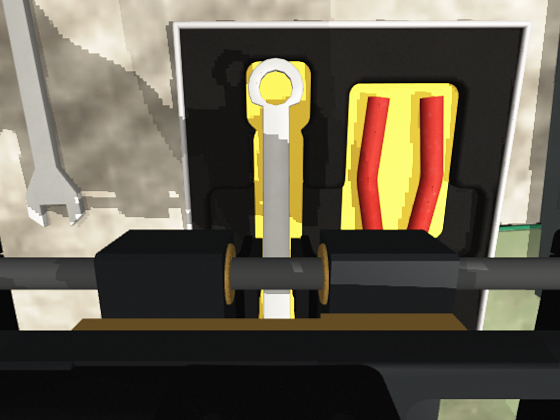

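Run:
```python
from m import *
c=dict(np.load("w16.npz"))
for z in (.063,.0724,.082): print(z,(ray(c,276,88,z)*1000).round(1),(ray(c,275.5,60,z)*1000).round(1))
a=ray(c,176,24,.02)*1000;b=ray(c,527,25,.02)*1000;t=np.radians(-3.7); ty=np.array([-np.cos(t),-np.sin(t)])
print(a,b,(a+b)[:2]/2-122*ty)
```

```text
0.063 [476.4  88.2  63. ] [464.   88.8  63. ]
0.0724 [477.3  88.2  72.4] [465.6  88.7  72.4]
0.082 [478.3  88.1  82. ] [467.2  88.7  82. ]
[433.67301852  33.52886149  20.        ] [447.59089489 234.27803191  20.        ] [562.37766214 126.03050509]
```

Request:
drive_tool(
  commands=[
    [0, 0.18, 0, 0, 0, 0, 0],
    [0, 0, 1.9, 0, 0, 0, 0],
    [0, 0, 1.9, 0, 0, 0, 0],
    [0, 0, 1.2, 0, 0, 0, 0],
    [0, 0, 0.6, 0, 0, 0, 0],
    [0, 0, 0.25, 0, 0, 0, 0],
    [0, 0, 0, 0, 0, 0, 0],
    [0, 0, 0, 0, 0, 0, 0],
  ],
)

```text
time_s: 35.58
tool_pos: [0.5595, 0.0863, 0.0835]
tool_rot: [180.0, 0.1, 176.3]
force: [-0.3, -0.1, -1.6]
grip_width: 0.0142
```

```bash
python3 st.py 558.9 84.5 81.8 176.3
```

```text
t 35.58 pos [559.5  86.3  83.5] rot [1.7999e+02 5.0000e-02 1.7628e+02] F [-0.3 -0.1 -1.6] w 14.2 q [ 35.  32. -57. 106.  31.  59.  52.]
need cm tool: x 0.04 y -0.18 z 0.17 rz -0.02
```

Request:
drive_tool(
  commands=[
    [0, -0.15, 0.15, 0, 0, 0, 0],
    [0, 0, 0, 0, 0, 0, 0],
    [0, 0, 0, 0, 0, 0, 0],
    [0, 0, 0, 0, 0, 0, 0.31],
    [0, 0, 0, 0, 0, 0, 0.31],
    [0, 0, 0, 0, 0, 0, 0.31],
    [0, 0, 0, 0, 0, 0, 0.31],
    [0, 0, -1.2, 0, 0, 0, 0.31],
    [0, 0, -3.0, 0, 0, 0, 0.31],
    [0, 0, -3.5, 0, 0, 0, 0.31],
    [0, 0, -3.8, 0, 0, 0, 0.31],
    [0, 0, -3.5, 0, 0, 0, 0.31],
    [-3.0, 0, -3, 0, 0, 0, 0.31],
    [-3.5, 0, -2, 0, 0, 0, 0.31],
    [-3.5, 0, 0, 0, 0, 0, 0.31],
    [0, 0, 0, 0, 0, 0, 0.31],
    [0, 0, 0, 0, 0, 0, 0.31],
    [0, 0, 0, 0, 0, 0, 0.31],
  ],
)

```text
time_s: 37.08
tool_pos: [0.6576, 0.079, 0.2809]
tool_rot: [180.0, -0.1, 176.3]
force: [-0.2, 0.4, -0.7]
grip_width: 0.0273
```

```bash
python3 st.py
python3 - <<'E'
from m import *
c=env.read_camera("wrist"); cv2.imwrite("pics/w17.png",c["img"]); np.savez("w17.npz",**c)
c=env.read_camera("side"); cv2.imwrite("pics/sd17.png",cv2.resize(c["img"][150:380,140:400],None,fx=2.6,fy=2.6,interpolation=cv2.INTER_CUBIC))
c=env.read_camera("scene"); cv2.imwrite("pics/s17.png",cv2.resize(c["img"][140:320,120:420],None,fx=2.6,fy=2.6,interpolation=cv2.INTER_CUBIC))
E
```

```text
t 37.08 pos [657.6  79.  280.9] rot [ 1.7995e+02 -6.0000e-02  1.7634e+02] F [-0.2  0.4 -0.7] w 27.3 q [ 32.  32. -60.  81.  27.  83.  59.]
```

View pics/w17.png

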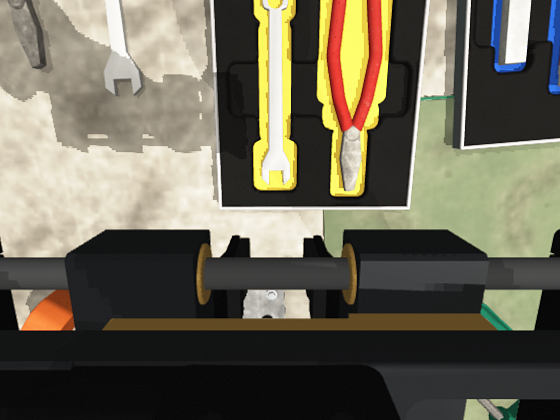

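View pics/sd17.png

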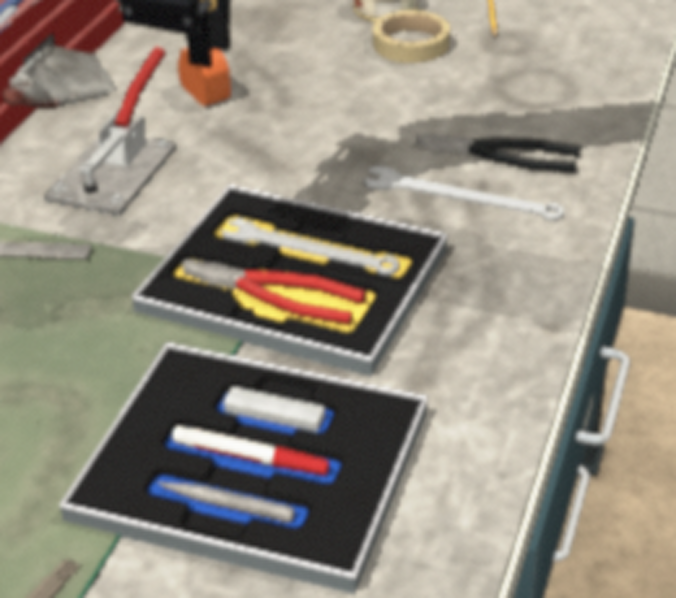

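View pics/s17.png

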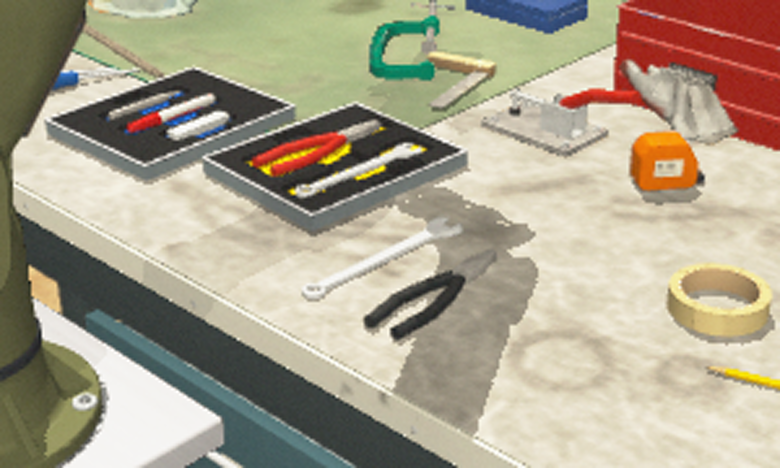

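Run:
```python
from cell import env
print(env.sign_off())
```

```text
the job is handed in; nothing more can be done
None
```

All five tools are in their cut-outs, and I handed the job in at about 37 s with the arm raised clear. I placed them in this order:
- **Marking-out tray:** the steel blank, the marker, then the centre punch.
- **Fitting tray:** the red pliers with their jaws in the narrow end, then the short spanner.

**Last checks:** the wrist, side and scene pictures show each tool lying flat inside its cut-out, with coloured floor visible around it. The black pliers and the long spanner had not moved, and nothing else was disturbed. The highest tool force I saw in the readings was about 7 N.

**Disagreements:**
- The side camera placed things about 5 mm from where the wrist and scene cameras did. I used the wrist values, averaging views from opposite directions, which agreed to 2–3 mm.
- Joint 3 came within about 3° of its limit in the readings. I moved in shorter steps there and it did not pass it.

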